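# Deburr the bore of a clamped insert plate

### The job

Take the sprung deburring tool from its wooden stand and run its cone nose slowly (about 8 s) and with steady, light contact right round the full edge of the big bore in the sloping aluminium plate, holding the tool square to the plate's face: start at the highest point of the edge, go clockwise as seen looking down onto the face, and carry on until you are a little past the highest point again. Then put the tool back upright in its stand, collar down on the wood, and let go. Leave the other things on the bench where they are.

Things in the scene. Friction and masses are not known exactly. Their poses are not given: they have to be found in the camera images.
- deburrer: Hand deburring tool, about 152 mm long, 0.21 kg, standing nose down in the stand at the start. Origin: centre of the underside of its steel collar; its z axis runs along the tool towards the handle end, x and y are square to the handle's flats. Collar: disc 58 mm across, z 0 to 6 mm. Handle: pale square wood bar 28 x 28 mm, z 6 to 88 mm. Below the collar: steel shank 28 mm across down to z -28 mm, then the sprung nose, whose point is at z -64 mm when free.
- handle_mid (a point): Point on the tool's axis 50 mm above the collar's underside, where to grip (across two flats, 28 mm).
- nose_tip (a point): The point of the tool's nose, on the tool's axis; z axis along the tool towards the handle. The nose is a 90 degree cutting cone: flat point 4 mm across, widening to 28 mm across at 12 mm above the point, then 4 mm of cylinder 28 mm across, then a 12 mm stem. On the edge of the bore the cone works well with the tool's axis 8 mm inside the edge; the point is then about 6 mm below the face.
- nose (a joint): How far the sprung nose is pushed into the tool, in m: 0 free, 0.015 fully in (stop). The spring takes 1.25 N to start and 0.25 N more per mm (about 2.5 N at 5 mm in); steady light contact is 3 to 10 mm in.
- plate: Aluminium plate 150 x 170 x 12 mm, fixed on a plywood rest, sloping 30 degrees: it faces up and towards the robot. Origin: centre of its underside; x runs uphill along the face, y level, z square to the face (outward). The only high things on the face are two low steel clamps at the middles of the two side edges (67 to 101 mm from the centre in y, up to 13 mm above the face).
- bore (a point): Centre of the plate's round through bore, 80 mm across, at the level of the face; axes as the plate's: +x points to the highest point of the edge, z outward. Looking down onto the face with +x up, -y is on the right, so clockwise goes +x, -y, -x, +y. Behind the 12 mm plate the bore is open for another 15 mm, then there is plywood.
- stand: Wooden block 90 x 90 x 80 mm, fixed to the bench, with one round hole in its top. Origin: centre of its underside; z up.
- stand_hole (a point): Centre of the mouth of the stand's hole, on its top face 80 mm above the bench; hole 42 mm across, 74 mm deep. The tool is home when its collar lies on the top face here.
- jar: Bystander: closed amber glass jar, 72 mm across, 75 mm high. Origin: centre of its underside.
- abrasive_wheel: Bystander: dark ring-shaped abrasive wheel lying flat, 90 mm across, 16 mm high. Origin: centre of its underside.
- spoon: Bystander: wooden spoon lying on the bench, 190 mm long.
Things that resemble listed ones, but are neither listed nor needed, are in the scene too. Of the things like the deburrer, leave any that is orange, pink or red; of the rest the larger one is meant.

How it is judged:
On the way, in this order (a step that is already met when the one before it is completed fails the run):
1. the nose runs along the top of the bore's edge, in contact for 0.35 s without a break, tool square to the face within 15 degrees (x of nose_tip in the frame of bore above 0.012 m and y of nose_tip in the frame of bore between -0.012 and 0.012 m and z of nose_tip in the frame of bore between -0.0125 and -0.0008 m and contact force between deburrer and plate above 0.4 N and angle between the z axis of deburrer and the z axis of bore, either way round below 0.26 rad), for 0.35 s.
2. the nose runs along the upper right of the bore's edge, in contact for 0.35 s without a break, tool square to the face within 15 degrees (x of nose_tip in the frame of bore above 0.012 m and y of nose_tip in the frame of bore below -0.012 m and z of nose_tip in the frame of bore between -0.0125 and -0.0008 m and contact force between deburrer and plate above 0.4 N and angle between the z axis of deburrer and the z axis of bore, either way round below 0.26 rad), for 0.35 s.
3. the nose runs along the right side of the bore's edge, in contact for 0.35 s without a break, tool square to the face within 15 degrees (y of nose_tip in the frame of bore below -0.012 m and x of nose_tip in the frame of bore between -0.012 and 0.012 m and z of nose_tip in the frame of bore between -0.0125 and -0.0008 m and contact force between deburrer and plate above 0.4 N and angle between the z axis of deburrer and the z axis of bore, either way round below 0.26 rad), for 0.35 s.
4. the nose runs along the lower right of the bore's edge, in contact for 0.35 s without a break, tool square to the face within 15 degrees (x of nose_tip in the frame of bore below -0.012 m and y of nose_tip in the frame of bore below -0.012 m and z of nose_tip in the frame of bore between -0.0125 and -0.0008 m and contact force between deburrer and plate above 0.4 N and angle between the z axis of deburrer and the z axis of bore, either way round below 0.26 rad), for 0.35 s.
5. the nose runs along the bottom of the bore's edge, in contact for 0.35 s without a break, tool square to the face within 15 degrees (x of nose_tip in the frame of bore below -0.012 m and y of nose_tip in the frame of bore between -0.012 and 0.012 m and z of nose_tip in the frame of bore between -0.0125 and -0.0008 m and contact force between deburrer and plate above 0.4 N and angle between the z axis of deburrer and the z axis of bore, either way round below 0.26 rad), for 0.35 s.
6. the nose runs along the lower left of the bore's edge, in contact for 0.35 s without a break, tool square to the face within 15 degrees (x of nose_tip in the frame of bore below -0.012 m and y of nose_tip in the frame of bore above 0.012 m and z of nose_tip in the frame of bore between -0.0125 and -0.0008 m and contact force between deburrer and plate above 0.4 N and angle between the z axis of deburrer and the z axis of bore, either way round below 0.26 rad), for 0.35 s.
7. the nose runs along the left side of the bore's edge, in contact for 0.35 s without a break, tool square to the face within 15 degrees (y of nose_tip in the frame of bore above 0.012 m and x of nose_tip in the frame of bore between -0.012 and 0.012 m and z of nose_tip in the frame of bore between -0.0125 and -0.0008 m and contact force between deburrer and plate above 0.4 N and angle between the z axis of deburrer and the z axis of bore, either way round below 0.26 rad), for 0.35 s.
8. the nose runs along the upper left of the bore's edge, in contact for 0.35 s without a break, tool square to the face within 15 degrees (x of nose_tip in the frame of bore above 0.012 m and y of nose_tip in the frame of bore above 0.012 m and z of nose_tip in the frame of bore between -0.0125 and -0.0008 m and contact force between deburrer and plate above 0.4 N and angle between the z axis of deburrer and the z axis of bore, either way round below 0.26 rad), for 0.35 s.
9. full circle: the nose runs along the top of the edge again, in contact for 0.35 s (all of step 1), for 0.35 s.
At the end, for the whole second after the job is handed in: The tool stands upright (within 4.5 degrees) in its stand, collar down on the stand's top (within 3 mm) and within 9 mm of the hole's centre, at rest and let go (horizontal distance between deburrer and stand_hole below 0.009 m and z of deburrer in the frame of stand_hole between -0.003 and 0.003 m and angle between deburrer's own z axis and vertical below 0.08 rad and linear speed of deburrer below 0.02 m/s and contact force between the fingers and deburrer below 0.1 N); the robot touches nothing.
It fails at once if the tool is pressed against the plate with more than 20 N (contact force between deburrer and plate above 20 N).
It fails at once if the jar is moved by more than 20 mm (distance of jar from where it was at the start of the episode above 0.02 m).
It fails at once if the abrasive wheel is moved by more than 20 mm (distance of abrasive_wheel from where it was at the start of the episode above 0.02 m).
It fails at once if the spoon is moved by more than 20 mm (distance of spoon from where it was at the start of the episode above 0.02 m).
It also fails if it takes over 67 s, if anything falls off the work surface, if the arm or the gripper's body presses on something with over 40 N, if the wrist force passes 120 N, or if a joint passes its speed limit or range.

### The arm

A 6-joint arm with a two-finger parallel gripper is mounted at the origin on the work surface. World frame = base frame: x ahead of the robot, y to its left, z up, the work surface at z = 0. Lengths are in m, angles in rad, forces in N, time in s.
With the tool pointing down it reaches from about 0.275 to 0.85 m from the base axis. Payload 19 kg.
Tool frame: the origin (TCP) lies at the very end of the fingers, on their centre line; the grasp point (between the pads) lies 19 mm behind it; x points along the fingers, z is the direction in which the jaws open and shut, and the axes are right-handed (so a half turn about x gives the same grasp; the last joint's range is limited). The gripper opens to 85 mm and grips with 20 to 120 N. Pads are 22 mm wide; open, the fingers measure 114 mm over their backs; the gripper's body (76 mm by 85 mm) begins 54 mm behind the grasp point. The pads swing forward as they close: fully open they stand 13 mm farther back than shut.
Start: joints at [1.122, 0.15, 1.437, -0, 1.554, -0.134], TCP at [0.178, 0.547, 0.231] pointing down, gripper open.
Joint ranges: [-2.8, 2.8], [-0.68, 2.1], [0.12, 2.68], [-1.39, 4.53], [0.16, 2.79], [-2.81, 2.81]. Speed limits (rad/s): [1.89, 1.89, 2.22, 3.01, 3.01, 3.01].

### API

Orientations are given as a unit quaternion [w, x, y, z].
In Python, from workcell import * gives the robot as it stands. The module is installed in compiled form; this text tells all that it offers.
- The arm moves only by the tool jog_arm, never from a script. Its argument "increments" is one flat list of numbers, 5 for each row, row after row: the finger opening in cm, from 0 to 8.54, then the shift along the world's x, y, z in cm, then the turn about the world's z in rad. In form: [claw, dx, dy, dz, twist, claw, dx, dy, dz, twist, ...]. A call has 1 to 20 rows; each row shifts and turns the commanded pose from where the row before left it; what a row does not reach is not made up. A row lasts 1/10 s, in which the tool goes at most 50 mm and 8.59 degrees, less where a joint would pass 70% of its speed; a pose out of reach is approached as far as the arm can. A call is refused whole if a number of a shift passes 5 or a number of a turn 0.15, either way. A call with a gripper value outside its range is refused whole. The fingers move at their own pace and stop on an object; "grip_force" is the grip in N (left out, the last holds). Time passes only in rows, so rows that do not move let the fingers close. It gives the time, the measured TCP pose, the force and the opening at its end, in the units of the state.
- get_obs(): the state, without advancing time (a new reading comes with each control period).
- get_image(name): name is "scene" or "top" or "wrist"; returns a dict with "color" (400x640x3 uint8, red, green, blue), "fov_y" (degrees; the focal length in pixels is half the picture's height over the tangent of half this angle, whatever the lens; pixels are square), "cx", "cy" (the principal point, pixels), "eye" and "rotation" of the camera in the world. Camera axes: x right, y down, z forward; pixel columns grow to the right and rows downward; lengths in m; the calibration is good to about 2 mm. The wrist camera is an equidistant fisheye: a pixel r from the principal point sees the ray r / f radians off the axis. A picture is of the moment at which its call begins. There is no depth.
- sign_off(): hands the job in, once; it reports no verdict.
The state is a dict: "time": time; "joint_pos": joint angles; "joint_velocities": joint speeds; "tau": joint torques, N m; "tool_pos": TCP position; "tool_rot": TCP orientation; "wrist_force": force on the tool from outside, world axes, zero at the start; "ft_torque": the same for the moment, N m; "width": finger opening in m.
Only numpy, scipy, OpenCV 4.12 (cv2) and the standard library are available. Lean on these libraries where they do the work, as an engineer would, in place of code of your own. Each camera call takes 0.05 s, during which the arm holds its last target.

## Working session

There is one attempt and no reset: what is moved stays moved. The work goes in short steps, Python scripts to look and compute and a tool call to move; the robot and the scene stay as the last step left them, time stands still between calls to the robot, and variables do not carry over. Pictures are saved under pics/ and viewed, and the job is handed in when it is done.

Besides the shell and the picture viewer there is one more tool, called by a JSON object that holds its "method" and its "body". jog_arm: Moves the arm, as the interface text tells. Its arguments: {"type":"object","properties":{"increments":{"type":"array"},"grip_force":{"type":"number"}},"required":["increments"]}

```bash
mkdir -p pics; cat > h.py <<'E'
from workcell import *
import numpy as np, cv2
def cam(n):
    im=get_image(n); im['f']=200/np.tan(np.radians(im['fov_y'])/2); return im
def save(im,n): cv2.imwrite('pics/'+n,cv2.cvtColor(im['color'],cv2.COLOR_RGB2BGR))
E
python3 - <<'E'
from h import *
for n in ['scene','top','wrist']:
    im=cam(n); save(im,n+'0.png'); print(n,im['f'],im['cx'],im['cy'],im['eye'],np.round(im['rotation'],3).tolist())
    np.savez('pics/'+n+'0.npz',**im)
print(get_obs())
E
```

```text
scene 495.2266701624496 319.4853766336381 194.72580540113148 [0.74157597 0.54292389 1.0693557 ] [-0.061, 0.198, 0.942, -0.264]
top 416.7624924886342 319.1513698992068 198.40536949303973 [0.34304094 0.0353739  1.1113712 ] [0.039, -0.701, 0.71, -0.047]
wrist 309.70691628693146 318.05774934262274 197.84441923026225 [0.10902421 0.56939181 0.37345273] [0.118, 0.801, 0.581, 0.085]
{'time': 0.15, 'joint_pos': array([ 1.12200887e+00,  1.50870097e-01,  1.43785864e+00, -1.13210807e-05,
        1.55377379e+00, -1.33974176e-01]), 'joint_velocities': array([ 7.73826719e-07, -2.19320170e-03, -1.83179627e-03, -2.23255645e-03,
        3.55825669e-04, -3.02295104e-03]), 'tau': array([ 1.44251203e-04, -7.13370037e+01, -5.71047521e+01, -2.24688456e-04,
        6.97726558e-03,  2.77274916e-05]), 'tool_pos': array([0.17797206, 0.54657541, 0.23082729]), 'tool_rot': array([ 0.57191586, -0.41559592,  0.57247852,  0.4152838 ]), 'wrist_force': array([-0.1918889 , -0.12080157, -0.19975141]), 'ft_torque': array([-0.01785645, -0.01574264, -0.009483  ]), 'width': 0.08525686335541793}
```

View pics/scene0.png

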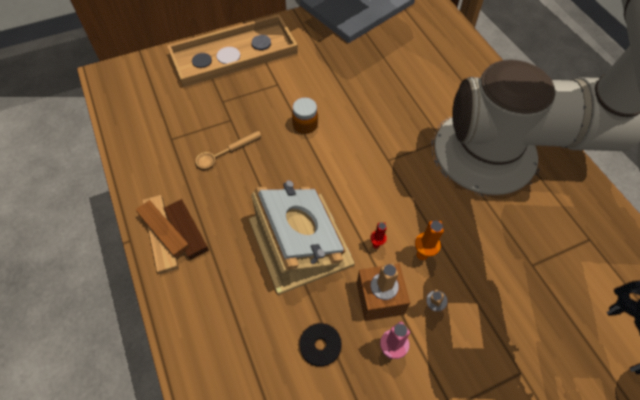

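View pics/top0.png

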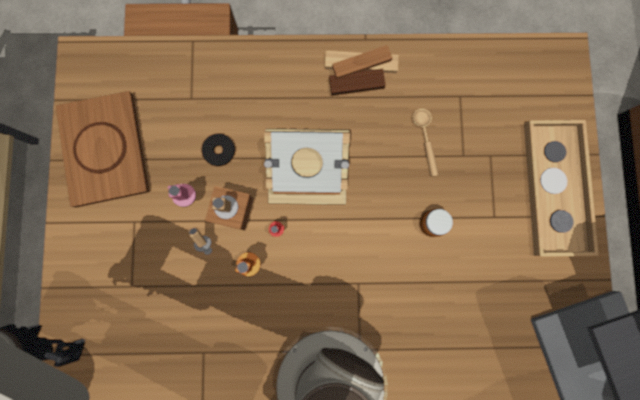

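View pics/wrist0.png

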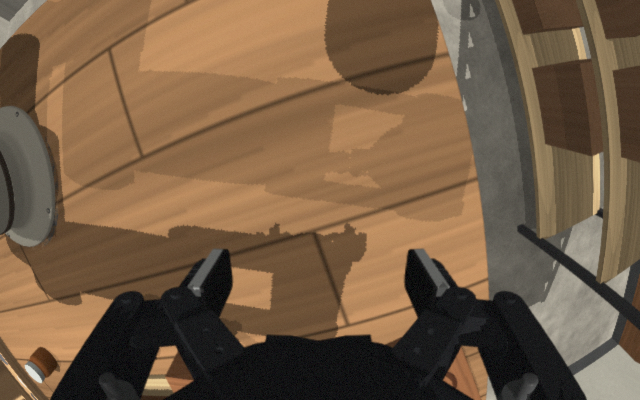

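```bash
python3 - <<'E'
from h import *
t=np.load('pics/top0.npz')['color'];s=np.load('pics/scene0.npz')['color']
a=cv2.resize(t[115:285,160:360],(800,680),interpolation=cv2.INTER_CUBIC)[:600]
b=cv2.resize(s[170:370,240:460],(660,600),interpolation=cv2.INTER_CUBIC)
cv2.imwrite('pics/tc.png',a[...,::-1]);cv2.imwrite('pics/sc.png',b[...,::-1])
from scipy.spatial.transform import Rotation as R
for n in ['top','scene']:
    d=np.load(f'pics/{n}0.npz'); print(n,np.round(R.from_quat(np.roll(d['rotation'],-1)).as_matrix(),3).tolist())
E
```

```text
top [[-0.014, -0.992, 0.122], [-1.0, 0.012, -0.012], [0.011, -0.122, -0.992]]
scene [[-0.914, 0.34, -0.22], [0.405, 0.782, -0.473], [0.011, -0.522, -0.853]]
```

View pics/tc.png

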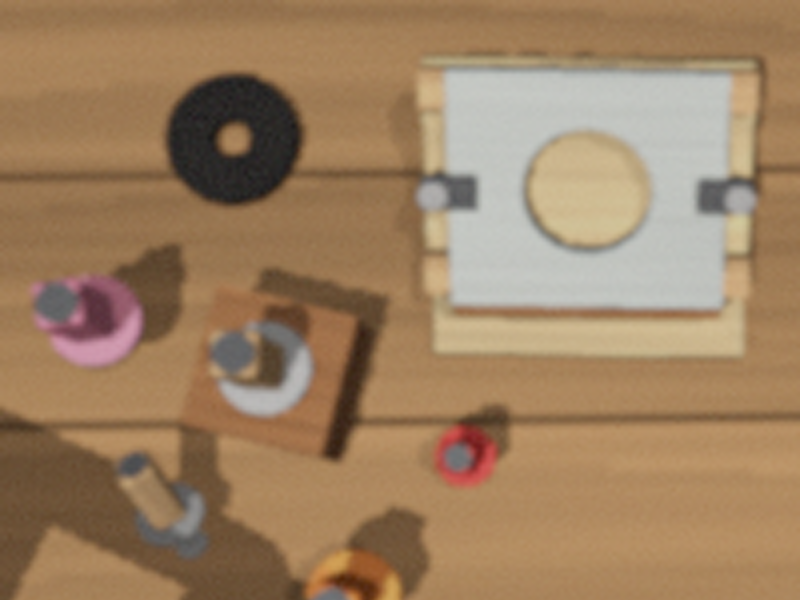

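View pics/sc.png

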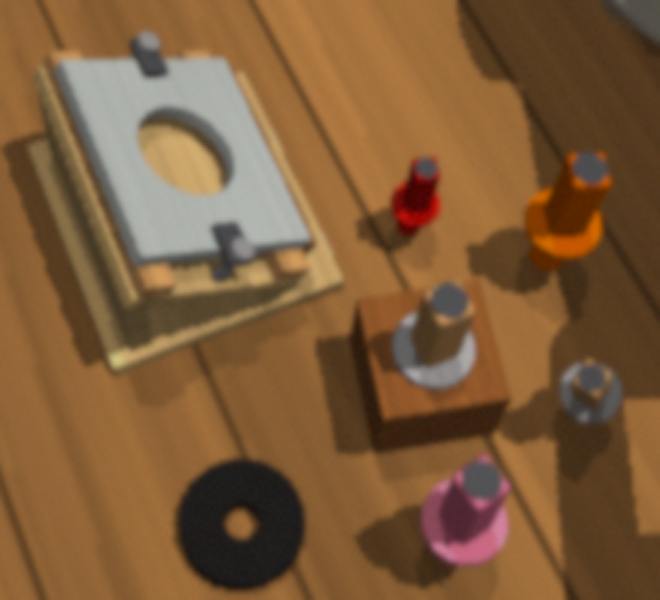

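```bash
cat >> h.py <<'E'
from scipy.spatial.transform import Rotation as R
def rays(im,px):
    px=np.atleast_2d(px).astype(float); Rm=R.from_quat(np.roll(im['rotation'],-1)).as_matrix()
    d=np.c_[(px[:,0]-im['cx'])/im['f'],(px[:,1]-im['cy'])/im['f'],np.ones(len(px))]
    return d@Rm.T
def rays_w(im,px):
    px=np.atleast_2d(px).astype(float); Rm=R.from_quat(np.roll(im['rotation'],-1)).as_matrix()
    q=px-[im['cx'],im['cy']]; r=np.linalg.norm(q,axis=1); th=r/im['f']
    d=np.c_[q/np.maximum(r,1e-9)[:,None]*np.sin(th)[:,None],np.cos(th)]
    return d@Rm.T
def onz(im,px,z,w=False):
    d=(rays_w if w else rays)(im,px); return im['eye']+d*((z-im['eye'][2])/d[:,2])[:,None]
def proj(im,P):
    Rm=R.from_quat(np.roll(im['rotation'],-1)).as_matrix(); c=(np.atleast_2d(P)-im['eye'])@Rm
    return c[:,:2]/c[:,2:]*im['f']+[im['cx'],im['cy']]
def projw(im,P):
    Rm=R.from_quat(np.roll(im['rotation'],-1)).as_matrix(); c=(np.atleast_2d(P)-im['eye'])@Rm
    r=np.linalg.norm(c[:,:2],axis=1); th=np.arctan2(r,c[:,2])
    return c[:,:2]/r[:,None]*th[:,None]*im['f']+[im['cx'],im['cy']]
def tri(i1,p1,i2,p2):
    d1=rays(i1,p1)[0];d2=rays(i2,p2)[0]
    A=np.c_[d1,-d2]; s=np.linalg.lstsq(A,i2['eye']-i1['eye'],rcond=None)[0]
    a=i1['eye']+s[0]*d1;b=i2['eye']+s[1]*d2
    return (a+b)/2,np.linalg.norm(a-b)
E
python3 - <<'E'
from h import *
t=dict(np.load('pics/top0.npz'));s=dict(np.load('pics/scene0.npz'))
for n,im,box in [('t',t,(255,120,360,215)),('s',s,(250,175,355,290))]:
    hsv=cv2.cvtColor(im['color'],cv2.COLOR_RGB2HSV)
    x0,y0,x1,y1=box; m=((hsv[...,1]<50)&(hsv[...,2]>110)).astype(np.uint8)*255
    mm=np.zeros_like(m); mm[y0:y1,x0:x1]=m[y0:y1,x0:x1]
    cs,h=cv2.findContours(mm,cv2.RETR_CCOMP,cv2.CHAIN_APPROX_NONE)
    for i,c in enumerate(cs):
        if cv2.contourArea(c)>150: print(n,h[0][i],cv2.contourArea(c),cv2.fitEllipse(c))
    cs=[c for i,c in enumerate(cs) if h[0][i][3]<0]; c=max(cs,key=cv2.contourArea)
    print(cv2.approxPolyDP(cv2.convexHull(c),3,True).reshape(-1,2).tolist())
    v=cv2.resize(mm[y0:y1,x0:x1],None,fx=5,fy=5,interpolation=0); cv2.imwrite(f'pics/m{n}.png',v)
# collar in stand
for n,im,box in [('t',t,(205,185,250,225)),('s',s,(365,268,405,305))]:
    hsv=cv2.cvtColor(im['color'],cv2.COLOR_RGB2HSV);x0,y0,x1,y1=box
    m=((hsv[...,1]<60)&(hsv[...,2]>60)).astype(np.uint8)*255
    cv2.imwrite(f'pics/c{n}.png',cv2.resize(np.hstack([cv2.cvtColor(im['color'],4)[y0:y1,x0:x1],cv2.cvtColor(m,8)[y0:y1,x0:x1]]),None,fx=8,fy=8,interpolation=0))
E
```

```text
t [-1 -1  1 -1] 4092.0 ((306.1845397949219, 161.00148010253906), (71.01712799072266, 78.659912109375), 91.04658508300781)
t [-1 -1 -1  0] 752.5 ((306.5318603515625, 161.95639038085938), (30.12656593322754, 31.923349380493164), 96.87371063232422)
[[271, 132], [342, 133], [348, 166], [340, 191], [272, 190], [264, 165]]
s [ 2 -1  1 -1] 3478.5 ((300.0717468261719, 221.6110382080078), (57.4488410949707, 84.72016906738281), 131.62757873535156)
s [-1 -1 -1  0] 693.0 ((300.910888671875, 220.3891143798828), (24.383346557617188, 36.35735321044922), 129.5679931640625)
[[259, 192], [314, 190], [342, 250], [323, 255], [286, 255]]
```

View pics/ct.png

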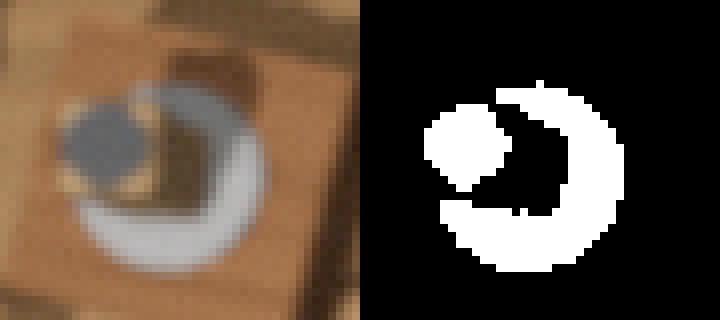

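View pics/cs.png

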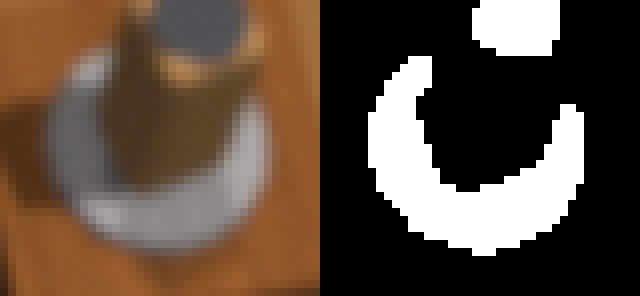

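View pics/mt.png

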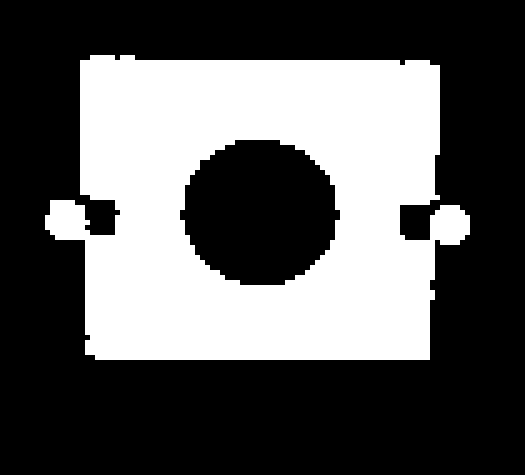

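View pics/ms.png

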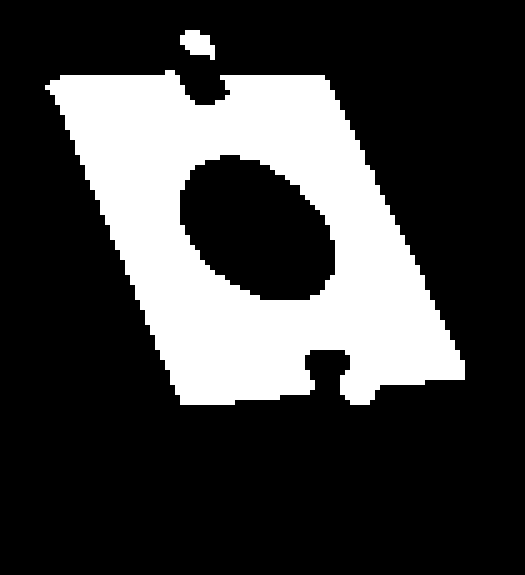

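```bash
python3 - <<'E'
from h import *
t=dict(np.load('pics/top0.npz'));s=dict(np.load('pics/scene0.npz'))
print('bore tri',tri(t,(306.53,161.96),s,(300.91,220.39)))
def lines(im,box,x0=None):
    hsv=cv2.cvtColor(im['color'],cv2.COLOR_RGB2HSV)
    x0,y0,x1,y1=box; m=((hsv[...,1]<50)&(hsv[...,2]>110))
    return m
mt=lines(t,(255,120,360,215));ms=lines(s,(250,175,355,290))
def edge(m,axis,rng,lo,hi,side):
    P=[]
    for k in rng:
        v=m[lo:hi,k] if axis==0 else m[k,lo:hi]
        i=np.where(v)[0]
        if len(i)==0: continue
        e=(i[0]-.5 if side<0 else i[-1]+.5)+lo
        P.append((k,e) if axis==0 else (e,k))
    P=np.array(P,np.float32); l=cv2.fitLine(P,cv2.DIST_HUBER,0,.01,.01).ravel(); return l
def isect(a,b):
    A=np.c_[a[:2],-b[:2]]; k=np.linalg.solve(A,b[2:]-a[2:]); return a[2:]+k[0]*a[:2]
# top view edges
tt=edge(mt,0,range(278,336),122,160,-1); tb=edge(mt,0,range(276,338),165,210,1)
tl=edge(mt,1,list(range(137,156))+list(range(172,186)),262,300,-1); tr=edge(mt,1,list(range(137,156))+list(range(172,186)),320,350,1)
ct={'TL':isect(tt,tl),'TR':isect(tt,tr),'BL':isect(tb,tl),'BR':isect(tb,tr)}
print({k:np.round(v,1) for k,v in ct.items()})
# scene: left edge=uphill edge? 
sl=edge(ms,1,range(200,250),250,300,-1); sr=edge(ms,1,range(195,245),312,350,1)
st=edge(ms,0,list(range(264,280))+list(range(300,312)),184,200,-1); sb=edge(ms,0,list(range(288,300))+list(range(330,340)),240,265,1)
cs={'tl':isect(st,sl),'tr':isect(st,sr),'bl':isect(sb,sl),'br':isect(sb,sr)}
print({k:np.round(v,1) for k,v in cs.items()})
# +y is left in top; scene: tr corner ->low, -y ; mapping
mp={'TL':'bl','TR':'tl','BL':'br','BR':'tr'}
C={}
for a,b in mp.items():
    C[a],e=tri(t,ct[a],s,cs[b]); print(a,np.round(C[a],4),round(e,4))
up=(C['TL']+C['TR']-C['BL']-C['BR'])/2; y=(C['TL']+C['BL']-C['TR']-C['BR'])/2
print('up',up,np.linalg.norm(up),'tilt',np.degrees(np.arctan2(up[2],np.hypot(*up[:2]))),'yaw up',np.degrees(np.arctan2(up[1],up[0])),'y',y,np.linalg.norm(y),'yaw y-90',np.degrees(np.arctan2(-y[0],y[1])))
print('centre',sum(C.values())/4)
# collar
def outer(im,box):
    hsv=cv2.cvtColor(im['color'],cv2.COLOR_RGB2HSV);x0,y0,x1,y1=box
    m=((hsv[...,1]<60)&(hsv[...,2]>60)).astype(np.uint8); z=np.zeros_like(m); z[y0:y1,x0:x1]=m[y0:y1,x0:x1]
    cs,_=cv2.findContours(z,0,1); cs=sorted(cs,key=cv2.contourArea)
    return cs[::-1]
for n,im,box in [('t',t,(205,185,250,225)),('s',s,(365,255,405,305))]:
    cs=outer(im,box)
    for c in cs[:2]:
        e=cv2.fitEllipse(cv2.convexHull(c)); print(n,cv2.contourArea(c),e[0],e[1])
    c=cs[0].reshape(-1,2); 
    P=onz(im,c,.086)[:,:2]; H=cv2.convexHull(P.astype(np.float32)).reshape(-1,2)
    print('minenc',cv2.minEnclosingCircle(P.astype(np.float32)))
E
```

```text
bore tri (array([0.55716693, 0.05255926, 0.10501484]), np.float64(0.00010281028205420521))
{'TL': array([270.1, 131.5], dtype=float32), 'TR': array([343. , 131.5], dtype=float32), 'BL': array([271.8, 191.5], dtype=float32), 'BR': array([340.2, 191.5], dtype=float32)}
{'tl': array([258.5, 189.5], dtype=float32), 'tr': array([314.7, 189.5], dtype=float32), 'bl': array([286., 256.], dtype=float32), 'br': array([343.6, 250.1], dtype=float32)}
TL [0.624  0.1372 0.1453] 0.0015
TR [ 0.6209 -0.0353  0.1459] 0.001
BL [0.4911 0.141  0.0671] 0.0024
BR [ 0.4878 -0.0309  0.0675] 0.0006
up [ 0.13300793 -0.00409616  0.07827843] 0.15438717734974533 tilt 30.465983876858743 yaw up -1.7639420202117533 y [ 0.00322018  0.17222721 -0.00049159] 0.1722580104206701 yaw y-90 -1.0711517465032057
centre [0.55595156 0.05299759 0.10647309]
t 208.0 (225.8073272705078, 206.83152770996094) (22.680490493774414, 23.642393112182617)
t 69.0 (217.76966857910156, 202.8605194091797) (9.611984252929688, 10.66148567199707)
minenc ((0.4510813057422638, 0.2534770965576172), 0.029284585267305374)
s 256.5 (384.0826416015625, 286.05926513671875) (25.328433990478516, 27.233348846435547)
s 73.5 (389.1994323730469, 269.9996032714844) (9.883451461791992, 10.800863265991211)
minenc ((0.4539932310581207, 0.2563248872756958), 0.0290102306753397)
```

```bash
python3 - <<'E'
from h import *
t=dict(np.load('pics/top0.npz'));s=dict(np.load('pics/scene0.npz'))
print(tri(t,(217.77,202.86),s,(389.2,270.0)))
o=get_obs(); M=R.from_quat(np.roll(o['tool_rot'],-1)).as_matrix(); print(M.round(3)); print('jaw yaw',np.degrees(np.arctan2(M[1,2],M[0,2])))
# stand edges yaw (top face z=.08): crop px corners
pts=np.array([[218,288],[362,312],[335,460],[182,425]])/4+[160,115]
P=onz(t,pts,.08)[:,:2]; print(P.round(4), [np.degrees(np.arctan2(*(P[(i+1)%4]-P[i])[::-1])) for i in range(4)])
# handle base lines in top crop ct (8x from 205,185)
q=np.array([[100,205],[205,218],[215,130]])/8+[205,185]; Q=onz(t,q,.086)[:,:2]; print(Q,[np.degrees(np.arctan2(*(Q[i+1]-Q[i])[::-1])) for i in range(2)])
E
```

```text
(array([0.45221702, 0.25443308, 0.16472016]), np.float64(0.0011266446817831015))
[[-0.    -0.951  0.31 ]
 [-0.001  0.31   0.951]
 [-1.     0.    -0.001]]
jaw yaw 71.96254161527682
[[0.5014 0.2832]
 [0.4852 0.1934]
 [0.3934 0.2095]
 [0.4162 0.3039]] [np.float64(-100.23460677979182), np.float64(170.1031613382444), np.float64(76.41846524667233), np.float64(-13.663099714191194)]
[[0.44157607 0.27339174]
 [0.43714742 0.24108421]
 [0.46439118 0.23833328]] [np.float64(-97.80534878684982), np.float64(-5.765879508096871)]
```

{"method": "jog_arm", "body": {"increments": [8.54,3,-3.2,1,0,8.54,3,-3.2,1,0,8.54,3,-3.2,1,0,8.54,3,-3.2,1,0,8.54,3,-3.2,0,0,8.54,3,-3.2,0,0,8.54,3,-3.2,0,0,8.54,3,-3.2,0,0,8.54,3.4,-3.6,0,0,8.54,0,0,0,0]}}

```text
time: 1.15
tool_pos: [0.455, 0.2508, 0.2706]
tool_rot: [0.573, -0.414, 0.574, 0.414]
wrist_force: [-0.6, 1.0, 1.0]
width: 0.0854
```

```bash
python3 - <<'E'
from h import *
im=cam('wrist'); save(im,'wrist1.png'); np.savez('pics/wrist1.npz',**im)
o=get_obs(); print(o['tool_pos'],o['wrist_force'],o['width'],o['time'])
M=R.from_quat(np.roll(im['rotation'],-1)).as_matrix();print(M.round(3),im['eye'])
for z in (.086,.168): print(projw(im,[.4522,.2544,z]))
E
```

```text
[0.45346024 0.25263898 0.27072643] [ 0.1728571   0.95247788 -0.18795197] 0.08520562481758875 1.2
[[ 0.316  0.909  0.273]
 [ 0.949 -0.302 -0.091]
 [-0.     0.288 -0.958]] [0.38613687 0.27409219 0.41327734]
[[320.20170442 171.62437887]]
[[320.82807806 192.17494527]]
```

View pics/wrist1.png

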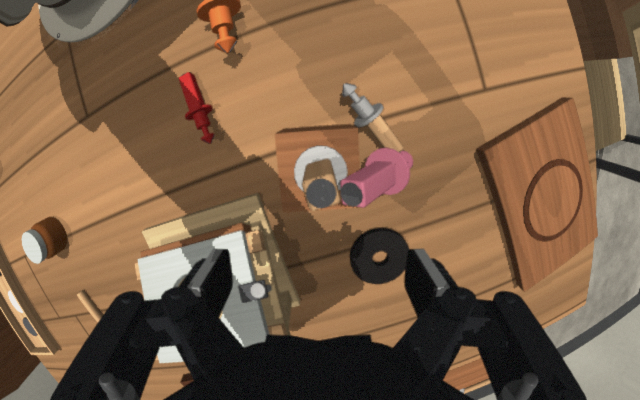

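```bash
python3 - <<'E'
from h import *
t=dict(np.load('pics/top0.npz'));s=dict(np.load('pics/scene0.npz'));w=dict(np.load('pics/wrist1.npz'))
print('pink cap',tri(t,(174.25,190),s,(400.3,330)))
c=w['color'][120:220,260:420]; cv2.imwrite('pics/w1c.png',cv2.resize(c,(800,500),interpolation=cv2.INTER_CUBIC)[...,::-1])
E
```

```text
pink cap (array([0.48487295, 0.36222803, 0.14376587]), np.float64(0.002142047189883332))
```

View pics/w1c.png

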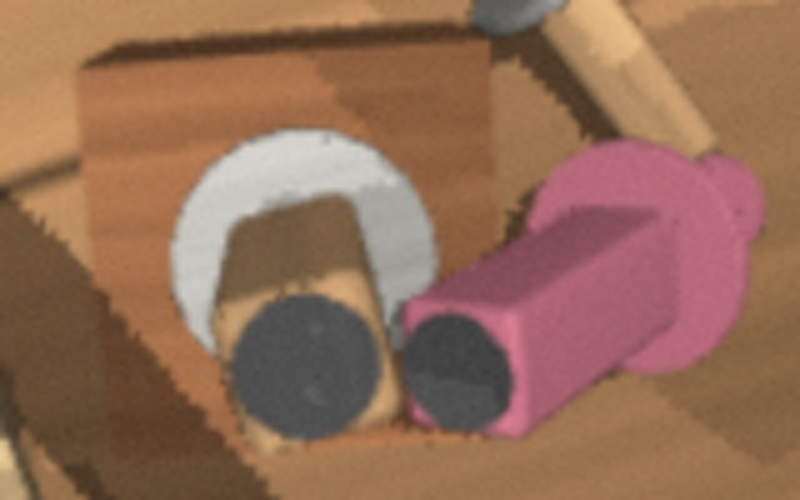

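```bash
python3 - <<'E'
from h import *
w=dict(np.load('pics/wrist1.npz'))
q=np.array([[215,310],[365,272],[405,422],[250,458]])/5+[260,120]
P=onz(w,q,.168,True)[:,:2]; print(P.round(4),P.mean(0))
for i in range(4):
    d=P[(i+1)%4]-P[i]; print(np.linalg.norm(d),np.degrees(np.arctan2(d[1],d[0])))
print('cap',onz(w,np.array([[305,366]])/5+[260,120],.168,True))
print('base edge',onz(w,np.array([[238,222],[345,192]])/5+[260,120],.086,True))
m=w['color'][120:220,260:420].astype(int); 
hsv=cv2.cvtColor(w['color'],cv2.COLOR_RGB2HSV)
mk=((hsv[...,1]<40)&(hsv[...,2]>140)).astype(np.uint8); z=np.zeros_like(mk); z[140:200,290:350]=mk[140:200,290:350]
c=max(cv2.findContours(z,0,1)[0],key=cv2.contourArea).reshape(-1,2)
print('collar',cv2.minEnclosingCircle(onz(w,c,.086,True)[:,:2].astype(np.float32)))
E
```

```text
[[0.4394 0.2433]
 [0.4411 0.2685]
 [0.4676 0.2671]
 [0.4654 0.2405]] [0.45336728 0.25482468]
0.025211905388281167 86.18469880171705
0.026502166421877756 -3.051959405717799
0.026658984640702287 -94.6390725956543
0.02613932586068963 173.79204995224973
cap [[0.45307721 0.25425953 0.168     ]]
base edge [[0.44038457 0.24406633 0.086     ]
 [0.4414138  0.26787822 0.086     ]]
collar ((0.45209959149360657, 0.25416243076324463), 0.028581926599144936)
```

{"method": "jog_arm", "body": {"increments": [8.54,0.08,0,0,0.12,8.54,0,0,0,0.116,8.54,0,0,-2,0,8.54,0,0,-2,0,8.54,0,0,-2,0,8.54,0,0,-2,0,8.54,0,0,-2,0,8.54,0,0,-2,0,8.54,0,0,-2,0,8.54,0,0,-2,0,8.54,0,0,0,0,8.54,0,0,0,0]}}

```text
time: 2.4
tool_pos: [0.4524, 0.2553, 0.1118]
tool_rot: [0.519, -0.48, 0.519, 0.48]
wrist_force: [0.5, 0.2, 0.3]
width: 0.0857
```

```bash
python3 - <<'E'
from h import *
im=cam('wrist'); save(im,'wrist2.png')
o=get_obs(); print(o['tool_pos'],o['wrist_force'],o['width'],o['time'])
M=R.from_quat(np.roll(o['tool_rot'],-1)).as_matrix(); print('jaw yaw',np.degrees(np.arctan2(M[1,2],M[0,2])))
E
```

```text
[0.45288206 0.25530614 0.1123321 ] [0.3888418  1.37650386 0.08370885] 0.08539277084884024 2.45
jaw yaw 85.5234714192682
```

View pics/wrist2.png

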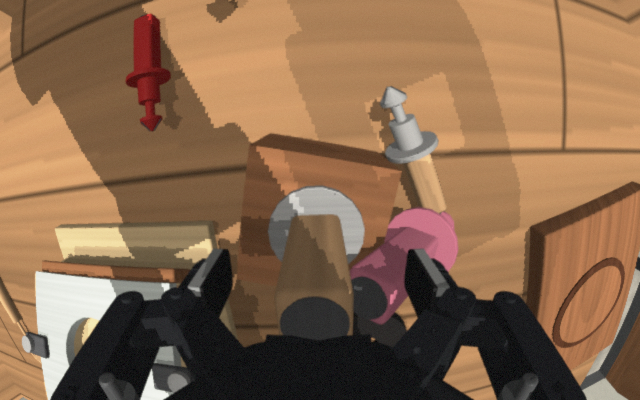

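{"method": "jog_arm", "body": {"increments": [2,0,0,0,0,2,0,0,0,0,2,0,0,0,0,2,0,0,0,0,2,0,0,0,0,2,0,0,0,0,2,0,0,0,0,2,0,0,0,0], "grip_force": 25}}

```text
time: 3.25
tool_pos: [0.4529, 0.2547, 0.1115]
tool_rot: [0.519, -0.48, 0.519, 0.48]
wrist_force: [-0.9, -1.3, 5.1]
width: 0.0278
```

```bash
python3 - <<'E'
from h import *
o=get_obs(); print(o['tool_pos'],o['wrist_force'],o['width'],o['time'])
E
```

```text
[0.45294116 0.25468801 0.11146592] [-0.89373471 -1.26116666  5.0748772 ] 0.027751750300426814 3.25
```

{"method": "jog_arm", "body": {"increments": [2,0,0,0.5,0,2,0,0,0.5,0,2,0,0,0.5,0,2,0,0,0.5,0,2,0,0,0.5,0,2,0,0,0.5,0,2,0,0,0.5,0,2,0,0,0.5,0,2,0,0,0,0,2,0,0,0,0]}}

```text
time: 4.25
tool_pos: [0.4528, 0.2547, 0.1513]
tool_rot: [0.519, -0.48, 0.519, 0.48]
wrist_force: [-0.5, 0.2, -1.6]
width: 0.028
```

```bash
python3 - <<'E'
from h import *
o=get_obs(); print(o['tool_pos'],o['wrist_force'],o['ft_torque'],o['width'],o['time'])
im=cam('scene'); save(im,'scene3.png'); cv2.imwrite('pics/s3c.png',cv2.resize(im['color'][220:340,330:450],(600,600),interpolation=cv2.INTER_CUBIC)[...,::-1])
E
```

```text
[0.45283859 0.25472067 0.15127105] [-0.51746618  0.21529088 -1.62361184] [ 0.01649382 -0.04462589 -0.00856588] 0.028025130173134582 4.25
```

View pics/s3c.png

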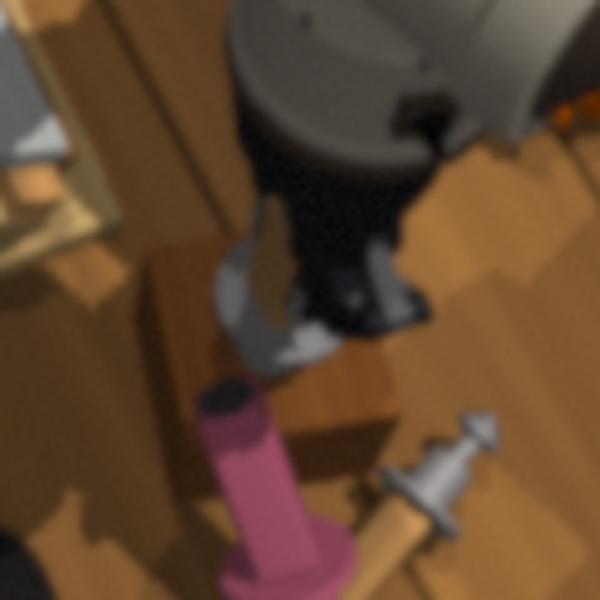

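{"method": "jog_arm", "body": {"increments": [2,-0.1,0,-0.07,0,2,-0.1,0,-0.07,0,2,-0.43,0,-0.1,0,2,-0.43,0,-0.1,0,2,-0.42,0,-0.13,0,2,-0.42,0,-0.13,0,2,0,0,0,0], "grip_force": 20}}

```text
time: 5.0
tool_pos: [0.4333, 0.2547, 0.1451]
tool_rot: [0.519, -0.48, 0.519, 0.48]
wrist_force: [2.5, -0.2, -4.6]
width: 0.0282
```

```bash
python3 - <<'E'
from h import *
o=get_obs(); print(o['tool_pos'],o['wrist_force'],o['ft_torque'],o['width'],o['time'])
im=cam('scene'); cv2.imwrite('pics/s4c.png',cv2.resize(im['color'][220:340,330:450],(600,600),interpolation=cv2.INTER_CUBIC)[...,::-1])
E
```

```text
[0.43327352 0.25466759 0.14513057] [ 2.5034098  -0.17777926 -4.59214043] [-0.16190981 -0.5897741  -0.02342504] 0.028184434144593918 5.0
```

View pics/s4c.png

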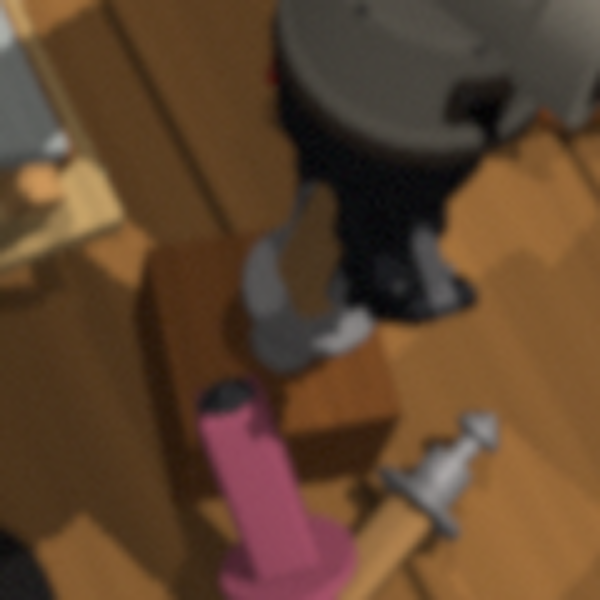

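{"method": "jog_arm", "body": {"increments": [2,-0.4,0,-0.165,0,2,-0.4,0,-0.165,0,2,-0.39,0,-0.195,0,2,-0.39,0,-0.195,0,2,-0.37,0,-0.21,0,2,-0.37,0,-0.21,0,2,0,0,0,0]}}

```text
time: 5.75
tool_pos: [0.411, 0.2555, 0.1359]
tool_rot: [0.521, -0.48, 0.518, 0.48]
wrist_force: [-2.7, 0.8, 25.5]
width: 0.0276
```

```bash
python3 - <<'E'
from h import *
o=get_obs(); print(o['tool_pos'],o['wrist_force'],o['ft_torque'],o['width'],o['time'])
im=cam('scene'); cv2.imwrite('pics/s5c.png',cv2.resize(im['color'][220:340,330:450],(600,600),interpolation=cv2.INTER_CUBIC)[...,::-1])
im=cam('wrist'); save(im,'wrist5.png')
E
```

```text
[0.41096222 0.25547297 0.13592292] [-2.71939553  0.76488679 25.54489164] [0.17716556 0.25280279 0.00771167] 0.027591125431868722 5.75
```

View pics/s5c.png

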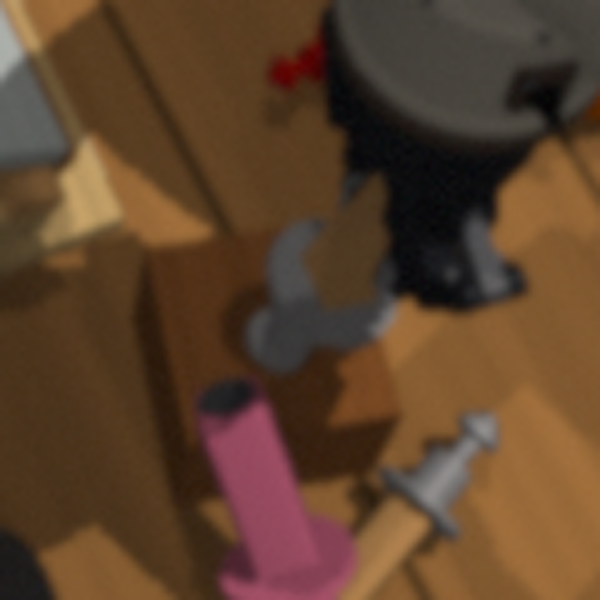

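View pics/wrist5.png

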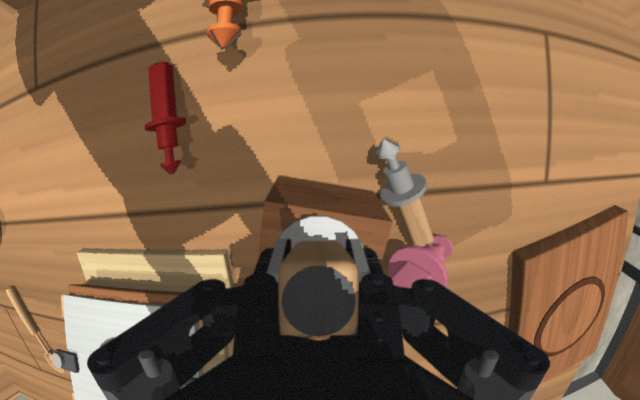

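{"method": "jog_arm", "body": {"increments": [2,0.1,0,0.3,0,2,0.1,0,0.5,0,2,0,0,1,0,2,0,0,1,0,2,0,0,1,0,2,0,0,1,0,2,0,0,1,0,2,0,0,1,0,2,0,0,1,0,2,0,0,1,0,2,0,0,1,0,2,0,0,1,0,2,0,0,0,0,2,0,0,0,0], "grip_force": 60}}

```text
time: 7.25
tool_pos: [0.4127, 0.2547, 0.2418]
tool_rot: [0.519, -0.48, 0.519, 0.48]
wrist_force: [0.6, 0.2, -2.3]
width: 0.0277
```

```bash
python3 - <<'E'
from h import *
o=get_obs(); print(o['tool_pos'],o['wrist_force'],o['ft_torque'],o['width'],o['time'])
for n in ['scene','wrist','top']:
    im=cam(n); np.savez(f'pics/{n}6.npz',**im); save(im,n+'6.png')
E
```

```text
[0.41265441 0.25470191 0.24179454] [ 0.59116083  0.15044363 -2.27329021] [ 0.04191864  0.02028957 -0.03535978] 0.02765817782519804 7.25
```

View pics/scene6.png

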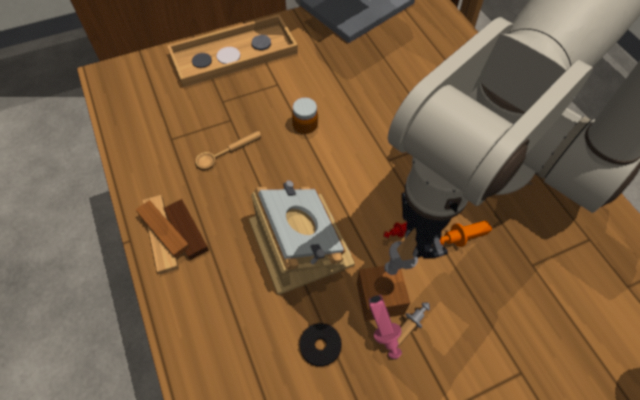

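View pics/wrist6.png

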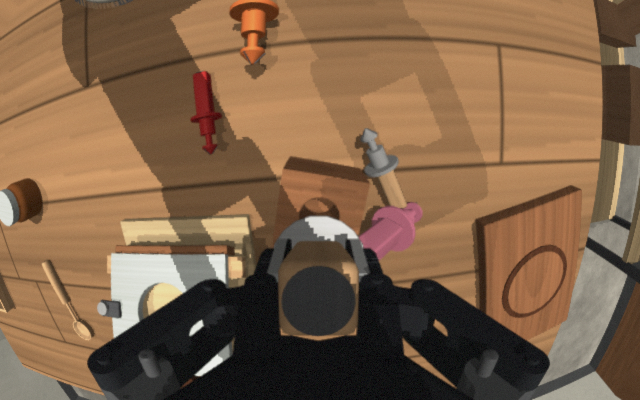

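View pics/top6.png

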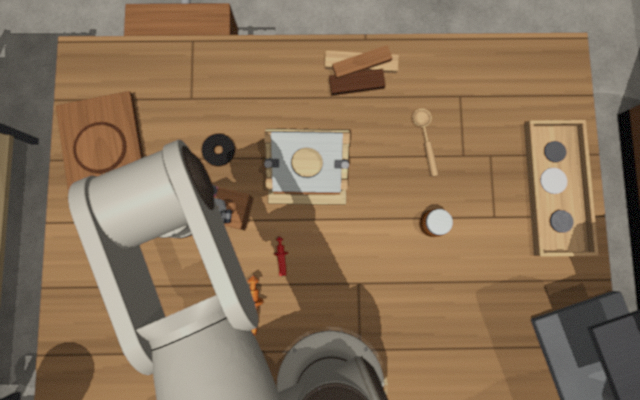

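```bash
python3 - <<'E'
from h import *
s=np.load('pics/scene6.npz')['color']; w=np.load('pics/wrist6.npz')['color']; t=np.load('pics/top6.npz')['color']
a=cv2.resize(s[215:285,370:460],(774,600),interpolation=cv2.INTER_CUBIC); cv2.imwrite('pics/s6c.png',a[...,::-1])
b=cv2.resize(w[200:350,250:390],(560,600),interpolation=cv2.INTER_CUBIC); cv2.imwrite('pics/w6c.png',b[...,::-1])
E
```

```text
(no output)
```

View pics/s6c.png

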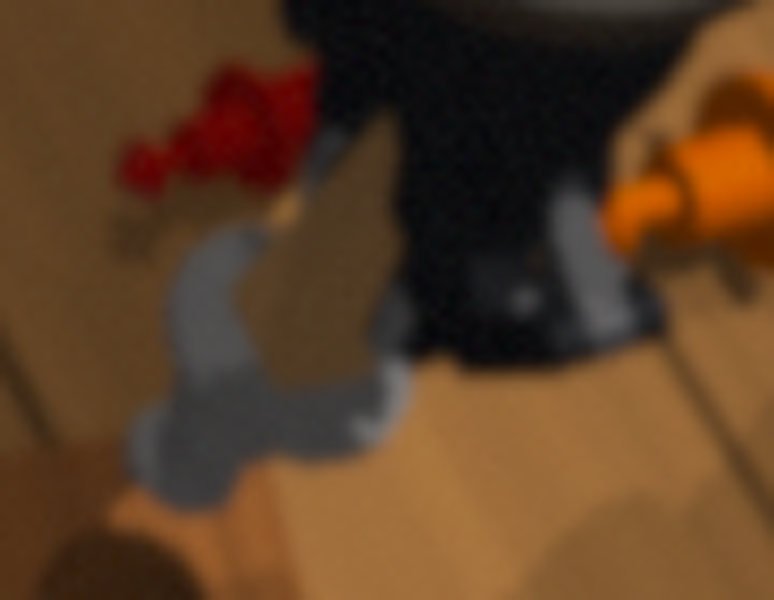

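View pics/w6c.png

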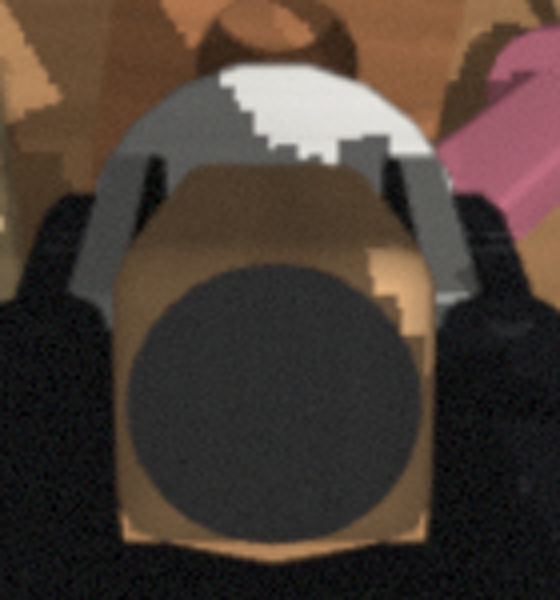

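```bash
cat >> h.py <<'E'
from scipy.optimize import least_squares
def toolfit(im,pts,feat,tcp,yaw):
    # tool pose: origin = g - s*axis + p*xdir ; axis leaning to -x by th (in gripper yaw frame)
    g=np.array(tcp)+[0,0,.019]; c,sn=np.cos(yaw),np.sin(yaw)
    ex0=np.array([c,sn,0]); ey=np.array([-sn,c,0]); ez0=np.array([0,0,1.])
    def pose(q):
        th,s,p,v=q; ax=-np.sin(th)*ex0+np.cos(th)*ez0; ex=np.cos(th)*ex0+np.sin(th)*ez0
        return g-s*ax+p*ex+v*ey,ex,ey,ax
    def res(q):
        o,ex,_,ax=pose(q); P=np.array([o+f[0]*ex+f[1]*ey+f[2]*ax for f in feat])
        return (projw(im,P)-pts).ravel()
    r=least_squares(res,[.5,.05,0,0]); return r,pose(r.x)
E
python3 - <<'E'
from h import *
w=dict(np.load('pics/wrist6.npz'))
pts=np.array([[274,403],[190,165],[360,165],[122,545],[430,545],[285,64]])/4+[250,200]
feat=[(0,0,.088),(-.014,.014,.006),(-.014,-.014,.006),(.014,.014,.088),(.014,-.014,.088),(-.029,0,.006)]
# +y is image left/right? check
feat=np.array(feat)
for sg in (1,-1):
    f=feat*[1,sg,1]; r,p=toolfit(w,pts,f,[.41265,.2547,.2418],np.radians(-4.5))
    print(sg,r.cost,np.degrees(r.x[0]),r.x[1:],r.fun.reshape(-1,2).round(1).tolist()); print('tip',p[0]-.064*p[3])
E
```

```text
1 4347.055993698497 -30.516393533378732 [0.14342597 0.19200543 0.00127673] [[0.8, 12.2], [33.4, 2.3], [-32.8, 2.4], [51.4, -18.9], [-50.7, -18.9], [-2.1, 20.3]]
tip [ 0.47264678  0.25125882 -0.01539159]
-1 6.687428461503652 19.402157099598277 [0.05485549 0.00406115 0.00047079] [[0.8, 0.3], [-1.6, -0.2], [1.6, -0.3], [0.6, -0.1], [0.1, -0.3], [-2.6, 0.6]]
tip [0.45586733 0.25177097 0.1500434 ]
```

```bash
python3 - <<'E'
from h import *
w=dict(np.load('pics/wrist6.npz'));s=dict(np.load('pics/scene6.npz'))
yaw=np.radians(-4.5);c,sn=np.cos(yaw),np.sin(yaw)
a=cv2.resize(s['color'][215:285,370:460],(774,600),interpolation=cv2.INTER_CUBIC)[...,::-1].copy()
g=np.array([.41265,.2547,.2418+.019])
for th,ss,p,col in [(19.4,.0549,.004,(0,255,0)),(28,.052,0.002,(255,0,255))]:
    th=np.radians(th); ax=np.array([-np.sin(th)*c,-np.sin(th)*sn,np.cos(th)]);ex=np.array([np.cos(th)*c,np.cos(th)*sn,np.sin(th)]);ey=np.array([-sn,c,0])
    o=g-ss*ax+p*ex
    for rad,z in [(.029,.006),(.014,-.048),(.014,-.052),(.002,-.064),(.014,-.028)]:
        P=[o+z*ax+rad*(np.cos(k)*ex+np.sin(k)*ey) for k in np.linspace(0,2*np.pi,40)]
        q=(proj(s,P)-[370,215])*8.6
        cv2.polylines(a,[q.astype(int)],True,col,1)
cv2.imwrite('pics/s6d.png',a)
E
```

```text
(no output)
```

View pics/s6d.png

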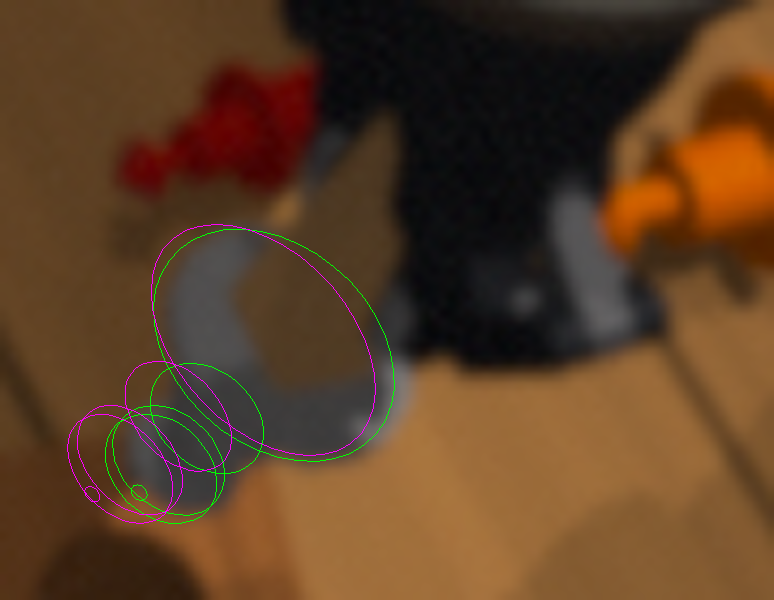

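{"method": "jog_arm", "body": {"increments": [2,0.4,0,-1,0,2,0.4,0,-1,0,2,0.4,0,-1,0,2,0,0,-1,0,2,0,0,-1,0,2,0,0,-1,0,2,0,0,-1,0,2,0,0,-1,0,2,0,0,-1,0,2,0,0,-0.5,0,2,0,0,0,0], "grip_force": 20}}

```text
time: 8.5
tool_pos: [0.4242, 0.2546, 0.1461]
tool_rot: [0.519, -0.48, 0.52, 0.48]
wrist_force: [-2.2, 0.3, -3.1]
width: 0.0272
```

```bash
python3 - <<'E'
from h import *
o=get_obs(); print(o['tool_pos'],o['wrist_force'],o['ft_torque'],o['width'],o['time'])
E
```

```text
[0.42419656 0.25461138 0.1460573 ] [-2.16985435  0.2549846  -3.1276316 ] [ 0.07431965  0.65337978 -0.00806415] 0.02724424933182232 8.5
```

{"method": "jog_arm", "body": {"increments": [2,-0.3,0,-0.1,0,2,-0.3,0,-0.1,0,2,-0.3,0,-0.11,0,2,-0.3,0,-0.11,0,2,-0.3,0,-0.12,0,2,-0.3,0,-0.12,0,2,-0.3,0,-0.13,0,2,-0.3,0,-0.13,0,2,0,0,0,0]}}

```text
time: 9.4
tool_pos: [0.4011, 0.255, 0.1381]
tool_rot: [0.52, -0.48, 0.519, 0.48]
wrist_force: [5.0, 1.2, -0.6]
width: 0.0275
```

```bash
python3 - <<'E'
from h import *
o=get_obs(); print(o['tool_pos'],o['wrist_force'],o['ft_torque'],o['width'],o['time'])
im=cam('scene'); cv2.imwrite('pics/s7c.png',cv2.resize(im['color'][215:315,350:450],(600,600),interpolation=cv2.INTER_CUBIC)[...,::-1])
im=cam('wrist');b=cv2.resize(im['color'][200:350,250:390],(560,600),interpolation=cv2.INTER_CUBIC); cv2.imwrite('pics/w7c.png',b[...,::-1]);np.savez('pics/wrist7.npz',**im)
E
```

```text
[0.40111807 0.25496532 0.13814961] [ 5.02609196  1.16092402 -0.63304682] [ 0.34037428 -1.33922973  0.03450222] 0.027549974951810864 9.4
```

View pics/s7c.png

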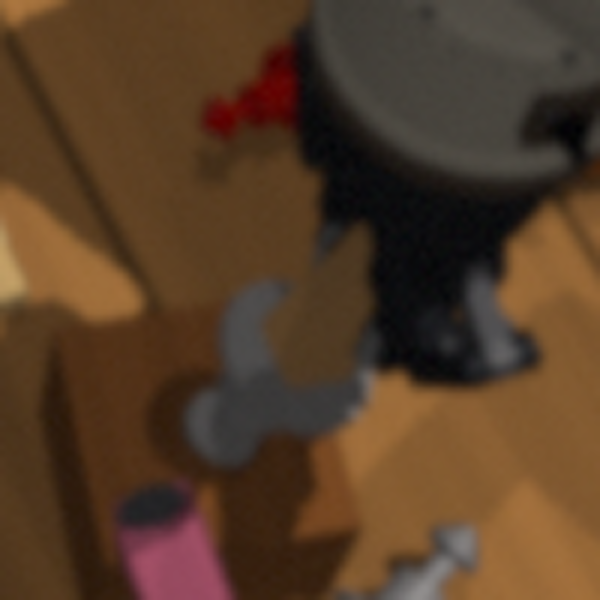

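View pics/w7c.png

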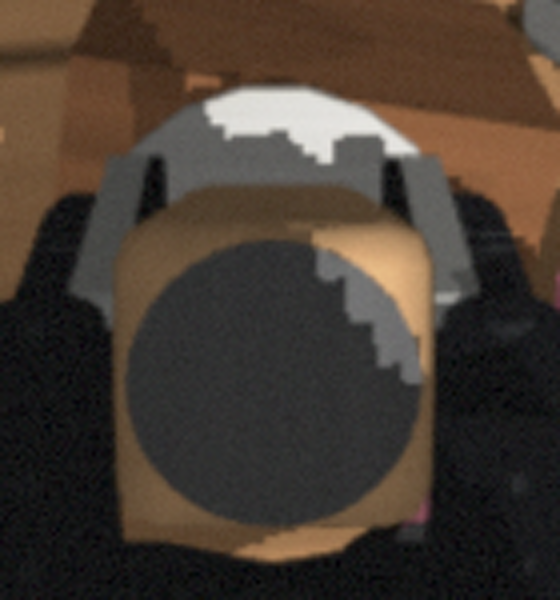

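```bash
python3 - <<'E'
from h import *
w=dict(np.load('pics/wrist7.npz'))
pts=np.array([[272,383],[190,187],[360,187],[124,540],[420,532],[268,87]])/4+[250,200]
feat=np.array([(0,0,.088),(-.014,.014,.006),(-.014,-.014,.006),(.014,.014,.088),(.014,-.014,.088),(-.029,0,.006)])
f=feat*[1,-1,1]; tcp=[.4011,.255,.1381]; r,p=toolfit(w,pts,f,tcp,np.radians(-4.5))
print(r.cost,np.degrees(r.x[0]),r.x[1:],r.fun.reshape(-1,2).round(1).tolist()); print('tip',p[0]-.064*p[3])
o,ex,ey,ax=p
for nm,(a,z) in dict(shank=(-.014,-.028),cylT=(-.014,-.048),cylB=(-.014,-.052),collar=(-.029,0),cylBp=(.014,-.052)).items(): print(nm,o+a*ex+z*ax)
E
```

```text
7.344868162223979 22.526221072124514 [5.72332619e-02 5.39788374e-03 9.16181440e-06] [[0.1, 1.9], [-2.1, -0.2], [0.3, -0.4], [-0.5, -2.0], [1.0, -0.2], [0.8, 0.8]]
tip [0.45237344 0.25097388 0.04718428]
shank [0.42573213 0.2530706  0.07507415]
cylT [0.43337064 0.25246944 0.05660006]
cylB [0.43489834 0.2523492  0.05290524]
collar [0.40122537 0.25499932 0.09519127]
cylBp [0.46068233 0.25031996 0.06363222]
```

{"method": "jog_arm", "body": {"increments": [2,0,0,0.4,0,2,0,0,0.4,0,2,0,0,0.3,0,2,-0.25,0,-0.05,0,2,-0.25,0,-0.05,0,2,-0.25,0,-0.05,0,2,-0.25,0,-0.05,0,2,-0.25,0,-0.05,0,2,-0.25,0,-0.05,0,2,-0.25,0,-0.05,0,2,-0.25,0,-0.05,0,2,0,0,0,0]}}

```text
time: 10.7
tool_pos: [0.3812, 0.255, 0.145]
tool_rot: [0.52, -0.48, 0.519, 0.48]
wrist_force: [7.8, 2.3, -1.7]
width: 0.0275
```

```bash
python3 - <<'E'
from h import *
o=get_obs(); print(o['tool_pos'],o['wrist_force'],o['ft_torque'],o['width'],o['time'])
im=cam('wrist');b=cv2.resize(im['color'][200:350,250:390],(560,600),interpolation=cv2.INTER_CUBIC); cv2.imwrite('pics/w8c.png',b[...,::-1]);np.savez('pics/wrist8.npz',**im)
E
```

```text
[0.38124764 0.25497843 0.14495421] [ 7.77328207  2.30267323 -1.70670763] [ 0.57194773 -1.60463896  0.10769942] 0.027452314651879518 10.7
```

View pics/w8c.png

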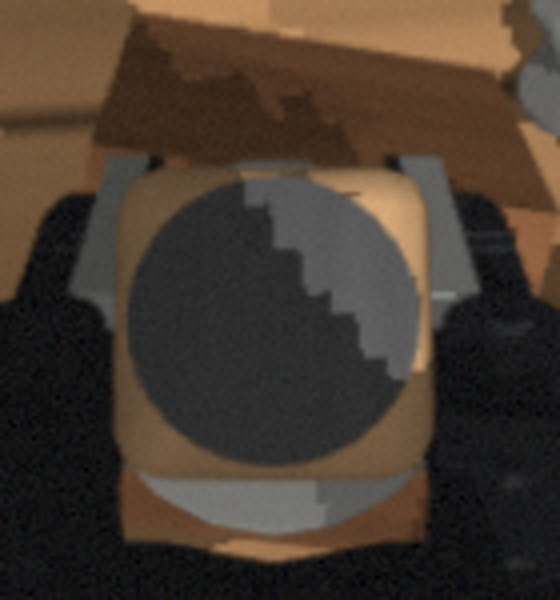

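```bash
python3 - <<'E'
from h import *
w=dict(np.load('pics/wrist8.npz'))
pts=np.array([[273,322],[122,478],[428,478],[275,535]])/4+[250,200]
feat=np.array([(0,0,.088),(.014,.014,.088),(.014,-.014,.088),(.029,0,.006)])
f=feat*[1,-1,1]; tcp=[.38125,.255,.145]; r,p=toolfit(w,pts,f,tcp,np.radians(-4.5))
print(r.cost,np.degrees(r.x[0]),r.x[1:],r.fun.reshape(-1,2).round(1).tolist()); print('tip',p[0]-.064*p[3])
o,ex,ey,ax=p
for nm,(a,z) in dict(shank=(-.014,-.028),cylT=(-.014,-.048),cylB=(-.014,-.052),collar=(-.029,0),cylBp=(.014,-.052)).items(): print(nm,o+a*ex+z*ax)
w=dict(np.load('pics/wrist6.npz'))
pts=np.array([[274,403],[190,165],[360,165],[285,64]])/4+[250,200]
feat=[(0,0,.088),(-.014,.014,.006),(-.014,-.014,.006),(-.029,0,.006)]
r,p=toolfit(w,pts,np.array(feat)*[1,-1,1],[.41265,.2547,.2418],np.radians(-4.5))
print('6:',r.cost,np.degrees(r.x[0]),r.x[1:])
E
```

```text
1.2609797360764325 35.2337822524806 [0.05897335 0.00597505 0.00021883] [[0.3, 1.1], [-0.6, -0.4], [0.4, -0.7], [-0.4, -0.0]]
tip [0.45685892 0.24926895 0.06700186]
shank [0.42475403 0.25179566 0.08833004]
cylT [0.43625674 0.25089038 0.07199394]
cylB [0.43855728 0.25070932 0.06872672]
collar [0.39643593 0.25402435 0.10254686]
cylBp [0.46135731 0.24891492 0.08488031]
6: 5.083556942850625 18.103184572545036 [0.06311857 0.00586302 0.00063357]
```

{"method": "jog_arm", "body": {"increments": [2,0.3,0,0.2,0,2,0.2,0,0.5,0,2,0,0,1,0,2,0,0,1,0,2,0,0,1.5,0,2,0,0,1.5,0,2,0,0,1.5,0,2,0,0,1.5,0,2,0,0,1.5,0,2,0,0,1.5,0,2,0,0,0.5,0.056,2,0,0,0,0,2,0,0,0,0], "grip_force": 110}}

```text
time: 12.05
tool_pos: [0.3855, 0.2547, 0.2669]
tool_rot: [0.506, -0.494, 0.506, 0.494]
wrist_force: [-0.2, -0.4, -2.8]
width: 0.0268
```

```bash
python3 - <<'E'
from h import *
o=get_obs(); print(o['tool_pos'],o['wrist_force'],o['ft_torque'],o['width'],o['time'])
im=cam('wrist');b=cv2.resize(im['color'][200:350,250:390],(560,600),interpolation=cv2.INTER_CUBIC); cv2.imwrite('pics/w9c.png',b[...,::-1]);np.savez('pics/wrist9.npz',**im)
im=cam('scene'); np.savez('pics/scene9.npz',**im);save(im,'scene9.png')
im=cam('top'); np.savez('pics/top9.npz',**im)
E
```

```text
[0.38551174 0.25468436 0.26685658] [-0.16001145 -0.43383773 -2.75013698] [0.02334577 0.0453586  0.07712804] 0.0268390340622875 12.05
```

View pics/w9c.png

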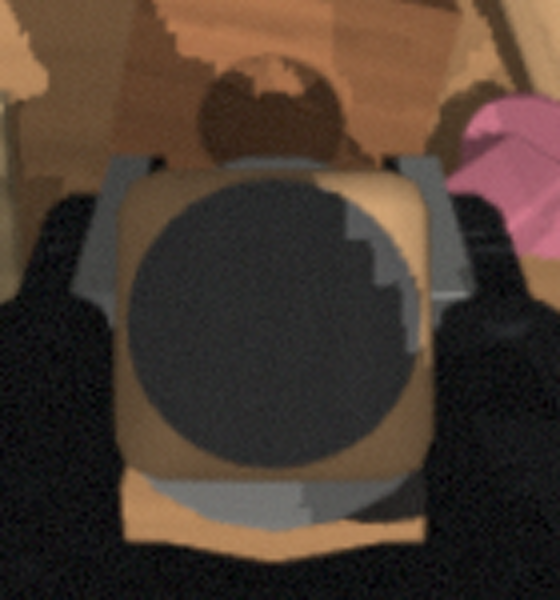

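View pics/scene9.png

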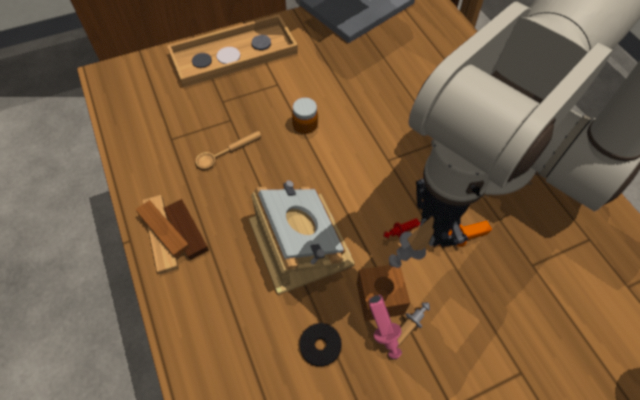

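```bash
python3 - <<'E'
from h import *
w=dict(np.load('pics/wrist9.npz'));s=dict(np.load('pics/scene9.npz'))
pts=np.array([[274,324],[122,480],[428,480],[275,530],[275,157]])/4+[250,200]
feat=np.array([(0,0,.088),(.014,.014,.088),(.014,-.014,.088),(.029,0,.006),(-.029,0,.006)])
f=feat*[1,-1,1]; tcp=[.3855,.2547,.2669]; r,p=toolfit(w,pts,f,tcp,np.radians(-1.3))
print(r.cost,np.degrees(r.x[0]),r.x[1:],r.fun.reshape(-1,2).round(1).tolist()); print('tip-tcp',p[0]-.064*p[3]-tcp)
o,ex,ey,ax=p
x0,y0=370,215
a=cv2.resize(s['color'][y0:y0+70,x0:x0+90],(774,600),interpolation=cv2.INTER_CUBIC)[...,::-1].copy(); cv2.imwrite('pics/s9c.png',a)
for rad,z in [(.029,.006),(.014,-.048),(.014,-.052),(.002,-.064),(.014,-.028)]:
        P=[o+z*ax+rad*(np.cos(k)*ex+np.sin(k)*ey) for k in np.linspace(0,2*np.pi,40)]
        q=(proj(s,P)-[x0,y0])*8.6
        cv2.polylines(a,[q.astype(int)],True,(0,255,0),1)
cv2.imwrite('pics/s9d.png',a)
E
```

```text
2.094305774575999 34.01435252239684 [0.05746009 0.00557014 0.00023628] [[0.2, 0.8], [-0.9, -0.3], [1.0, -0.5], [-0.1, -0.8], [-0.4, 0.8]]
tip-tcp [ 0.0725486  -0.00141001 -0.07856203]
```

View pics/s9d.png

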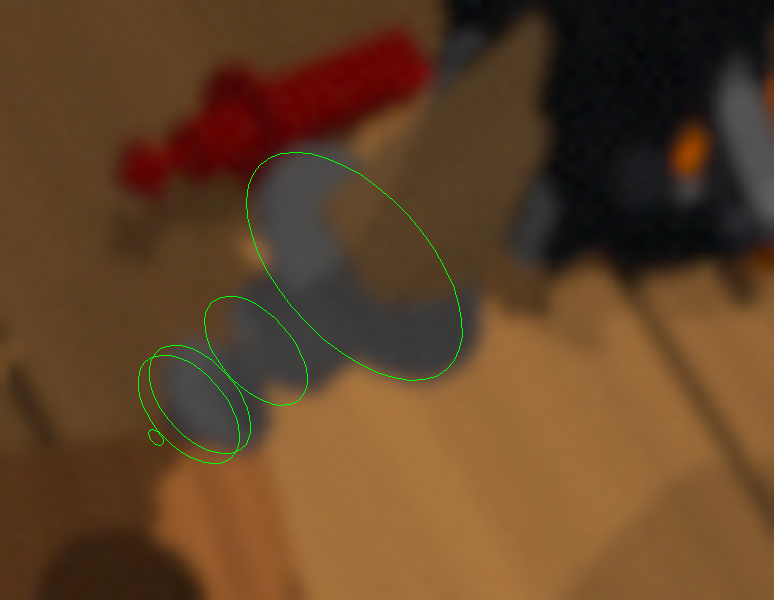

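```bash
python3 - <<'E'
from h import *
s=dict(np.load('pics/scene9.npz'));t=dict(np.load('pics/top9.npz'))
hsv=cv2.cvtColor(s['color'],cv2.COLOR_RGB2HSV); x0,y0=380,225
m=((hsv[...,1]<60)).astype(np.uint8)*255
a=s['color'][y0:y0+60,x0:x0+60]
b=cv2.cvtColor(m,8)[y0:y0+60,x0:x0+60]
cv2.imwrite('pics/s9m.png',cv2.resize(np.hstack([a[...,::-1],b]),None,fx=6.6,fy=6.6,interpolation=0))
b=t['color'][170:240,195:285]; cv2.imwrite('pics/t9c.png',cv2.resize(b,(774,600),interpolation=cv2.INTER_CUBIC)[...,::-1])
E
```

```text
(no output)
```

View pics/s9m.png

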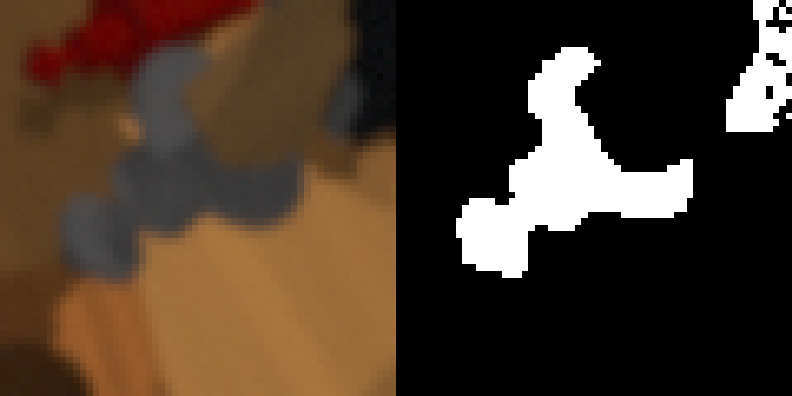

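View pics/t9c.png

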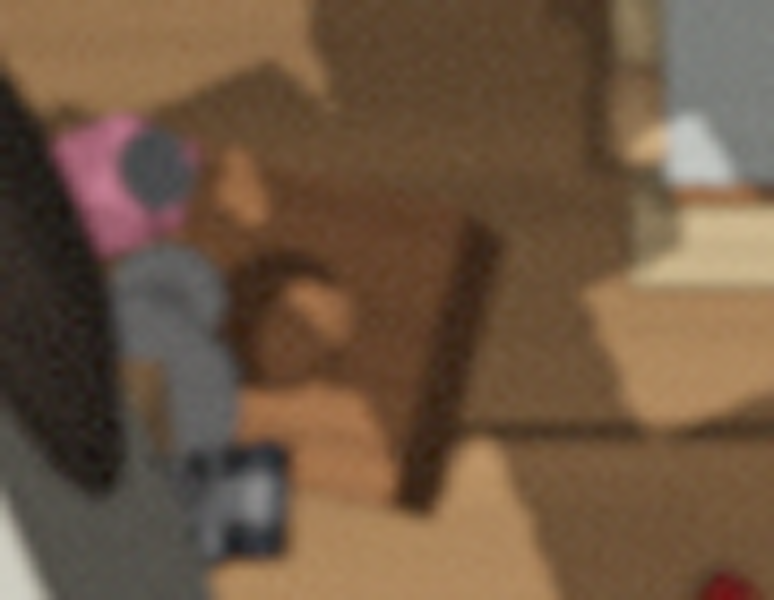

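```bash
cat > fit9.py <<'E'
from h import *
w=dict(np.load('pics/wrist9.npz'));s=dict(np.load('pics/scene9.npz'))
pts=np.array([[274,324],[122,480],[428,480],[275,530],[275,157]])/4+[250,200]
feat=np.array([(0,0,.088),(.014,.014,.088),(.014,-.014,.088),(.029,0,.006),(-.029,0,.006)])*[1,-1,1]
tcp=np.array([.3855,.2547,.2669]); yaw=np.radians(-1.3); g=tcp+[0,0,.019]
ex0=np.array([np.cos(yaw),np.sin(yaw),0]);ey=np.array([-np.sin(yaw),np.cos(yaw),0])
K=np.linspace(0,2*np.pi,90)
def pose(q):
    th,ss,p,v=q[:4]; ax=-np.sin(th)*ex0+np.array([0,0,np.cos(th)]);ex=np.cos(th)*ex0+np.array([0,0,np.sin(th)])
    return g-ss*ax+p*ex+v*ey,ex,ax
def circ(o,ex,ax,r,z): return proj(s,np.array([o+z*ax+r*(np.cos(k)*ex+np.sin(k)*ey) for k in K]))
def res(q):
    o,ex,ax=pose(q); P=np.array([o+f[0]*ex+f[1]*ey+f[2]*ax for f in feat]); a=(projw(w,P)-pts).ravel()
    n=np.vstack([circ(o,ex,ax,.014,-.048),circ(o,ex,ax,.014,-.052),circ(o,ex,ax,.002,-.064)])+q[4:6]
    c=np.vstack([circ(o,ex,ax,.029,0),circ(o,ex,ax,.029,.006)])+q[4:6]; sh=circ(o,ex,ax,.014,-.028)+q[4:6]
    e=[n[:,0].min()-388.7,n[:,1].max()-266.7,c[:,0].min()-399.5,c[:,1].max()-258,c[:,0].max()-424.5,sh[:,0].min()-397,sh[:,1].max()-259.7]
    return np.r_[a,np.array(e)*1.0,q[4:6]/1.5]
r=least_squares(res,[.55,.055,.004,0,1,0]); print(np.degrees(r.x[0]),r.x[1:],r.fun.round(1)); o,ex,ax=pose(r.x); print('tip-tcp',o-.064*ax-tcp)
E
python3 fit9.py
```

```text
34.008722186062585 [ 5.63613849e-02  5.51448960e-03  2.26731234e-04  1.78367775e+00
 -1.93494320e+00] [ 0.1  0.6 -1.3 -0.1  1.3 -0.4 -0.1 -0.7 -0.4  0.4 -0.5 -0.1 -0.7  0.7
  1.4 -1.   0.2  1.2 -1.3]
tip-tcp [ 0.07187831 -0.00140436 -0.0776895 ]
```

```bash
cat > path.py <<'E'
import numpy as np
B=np.array([.5572,.0526,.105]); yw=np.radians(-1.3); a=np.radians(30)
u=np.array([np.cos(a)*np.cos(yw),np.cos(a)*np.sin(yw),np.sin(a)]); y=np.array([-np.sin(yw),np.cos(yw),0]); n=np.cross(u,y)
T=np.array([.0719,-.0014,-.0777])
def tcp(phi,R,d): # phi clockwise from top deg; d depth below face of free tip
    p=np.radians(phi); return B+R*(np.cos(p)*u-np.sin(p)*y)-d*n-T
E
python3 -c "
from path import *
print(u,y,n)
for d in(-.03,0,.006,.011): print(d,tcp(0,.032,d))
P=np.array([tcp(k,.032,.011) for k in range(0,405,15)]);print((np.diff(P,axis=0)*100).round(2))
"
```

```text
[ 0.8658025  -0.01964781  0.5       ] [0.02268733 0.99974261 0.        ] [-0.4998713   0.01134367  0.8660254 ]
-0.03 [0.49800954 0.05371158 0.22468076]
0 [0.51300568 0.05337127 0.1987    ]
0.006 [0.51600491 0.05330321 0.19350385]
0.011 [0.51850426 0.05324649 0.18917372]
[[-0.11 -0.83 -0.05]
 [-0.29 -0.77 -0.16]
 [-0.46 -0.65 -0.25]
 [-0.59 -0.5  -0.33]
 [-0.68 -0.3  -0.39]
 [-0.72 -0.09 -0.41]
 [-0.71  0.13 -0.41]
 [-0.66  0.33 -0.39]
 [-0.56  0.52 -0.33]
 [-0.43  0.67 -0.25]
 [-0.26  0.78 -0.16]
 [-0.08  0.83 -0.05]
 [ 0.11  0.83  0.05]
 [ 0.29  0.77  0.16]
 [ 0.46  0.65  0.25]
 [ 0.59  0.5   0.33]
 [ 0.68  0.3   0.39]
 [ 0.72  0.09  0.41]
 [ 0.71 -0.13  0.41]
 [ 0.66 -0.33  0.39]
 [ 0.56 -0.52  0.33]
 [ 0.43 -0.67  0.25]
 [ 0.26 -0.78  0.16]
 [ 0.08 -0.83  0.05]
 [-0.11 -0.83 -0.05]
 [-0.29 -0.77 -0.16]]
```

{"method": "jog_arm", "body": {"increments": [2,1.12,-2,0,0,2,1.12,-2,0,0,2,1.12,-2,0,0,2,1.12,-2,0,0,2,1.12,-2,0,0,2,1.12,-2,0,0,2,1.12,-2,0,0,2,1.12,-2,0,0,2,1.14,-2,0,0,2,1.12,-2.1,0,0,2,0,0,-1.4,0,2,0,0,-1.4,0,2,0,0,-1.4,0,2,0,0,0,0,2,0,0,0,0]}}

```text
time: 13.7
tool_pos: [0.4975, 0.0542, 0.2246]
tool_rot: [0.505, -0.494, 0.506, 0.495]
wrist_force: [0.4, 0.4, -1.9]
width: 0.027
```

```bash
python3 - <<'E'
from h import *
o=get_obs(); print(o['tool_pos'],o['wrist_force'],o['ft_torque'],o['width'],o['time'])
im=cam('scene'); np.savez('pics/scene10.npz',**im);a=im['color'][160:280,240:400];cv2.imwrite('pics/s10.png',cv2.resize(a,(800,600),interpolation=cv2.INTER_CUBIC)[...,::-1])
im=cam('top'); np.savez('pics/top10.npz',**im);a=im['color'][120:210,250:370];cv2.imwrite('pics/t10.png',cv2.resize(a,(800,600),interpolation=cv2.INTER_CUBIC)[...,::-1])
im=cam('wrist'); np.savez('pics/wrist10.npz',**im); save(im,'wrist10.png')
E
```

```text
[0.49752336 0.05424328 0.22455323] [ 0.44770985  0.41931812 -1.85554464] [-0.00824799  0.05484479  0.00660854] 0.026987956725881265 13.7
```

View pics/s10.png

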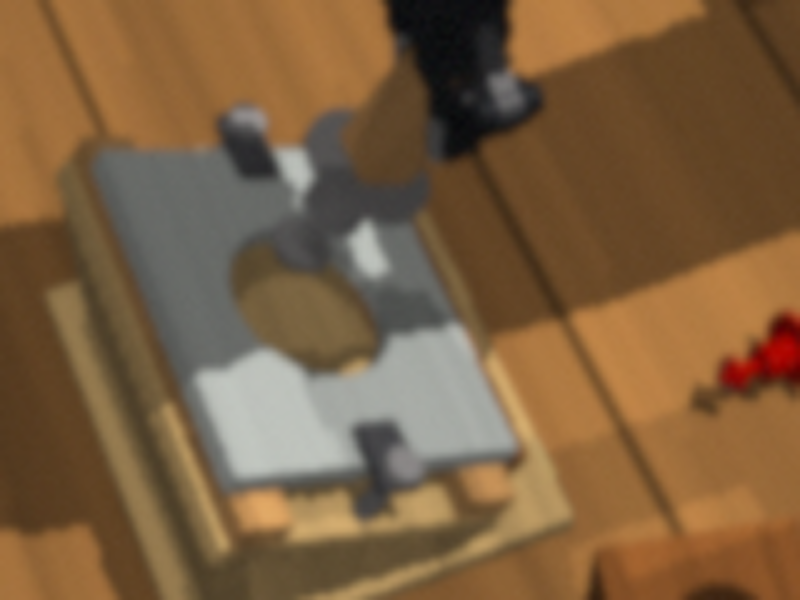

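View pics/t10.png

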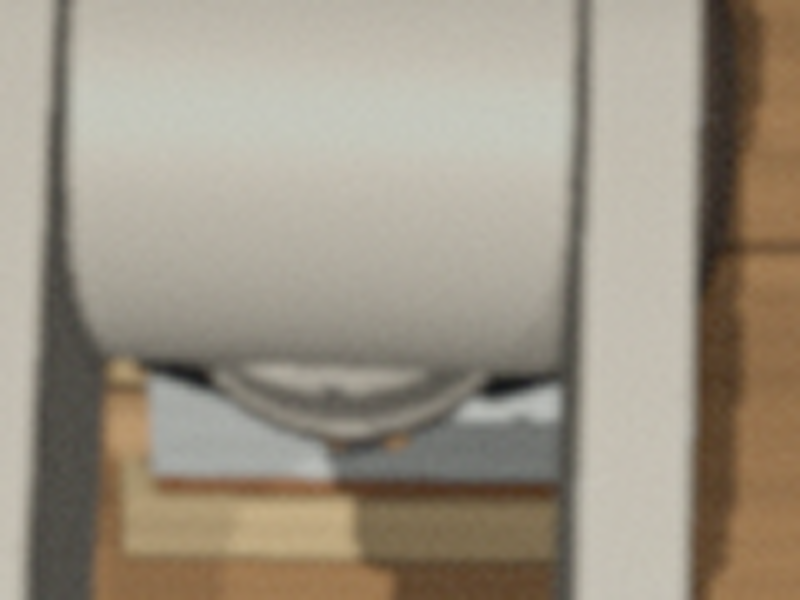

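View pics/wrist10.png

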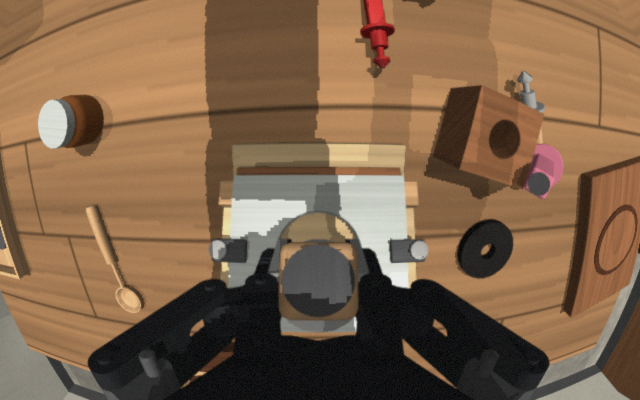

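```bash
python3 - <<'E'
from h import *
t=dict(np.load('pics/top0.npz'));s=dict(np.load('pics/scene0.npz'))
C=np.array([.4522,.2544,.086])
ds=proj(s,[.4540,.2563,.086])-proj(s,C); dt=proj(t,[.4511,.2535,.086])-proj(t,C); print('obs-pred',ds,dt)
for k in (0,.5,1):
    p,e=tri(t,np.array([306.53,161.96])-k*dt[0],s,np.array([300.91,220.39])-k*ds[0]); print(k,p.round(4),e)
print(tri(t,np.array([306.53,161.96])-dt[0],s,np.array([300.91,220.39])-[1.8,-1.9]))
# wrist0-based bore: wrist1 view of bore? cast from wrist10 clamps/edges
w=dict(np.load('pics/wrist10.npz'))
for P in ([.4878,-.0309,.0675],[.4911,.141,.0671]): print(projw(w,P))
w=dict(np.load('pics/wrist6.npz')); print(projw(w,[.5572,.0526,.105]))
a=w['color'][230:380,90:250]; cv2.imwrite('pics/w6p.png',cv2.resize(a,None,fx=4,fy=4,interpolation=cv2.INTER_CUBIC)[...,::-1])
w=dict(np.load('pics/wrist10.npz'));a=w['color'][130:310,200:440]; cv2.imwrite('pics/w10p.png',cv2.resize(a,(800,600),interpolation=cv2.INTER_CUBIC)[...,::-1])
E
```

```text
obs-pred [[-0.33673677  1.11392356]] [[0.35967547 0.43900009]]
0 [0.5572 0.0526 0.105 ] 0.00010281028205420521
0.5 [0.557  0.053  0.1082] 7.284300925388842e-05
1 [0.5568 0.0534 0.1114] 0.0002473999871330801
(array([0.56059083, 0.05286991, 0.09855225]), np.float64(0.0023802840438977664))
[[233.98004216 173.2933172 ]]
[[403.07853709 172.41810486]]
[[165.02698515 312.90921421]]
```

View pics/w10p.png

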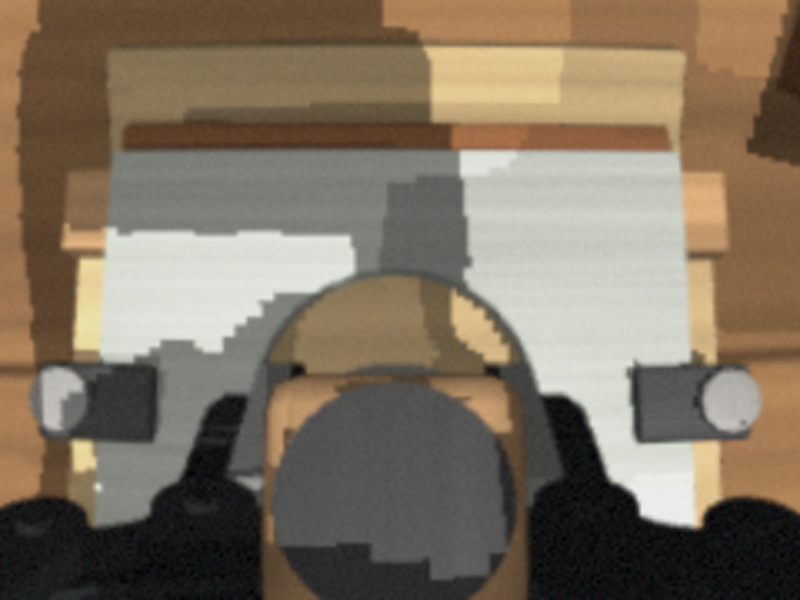

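View pics/w6p.png

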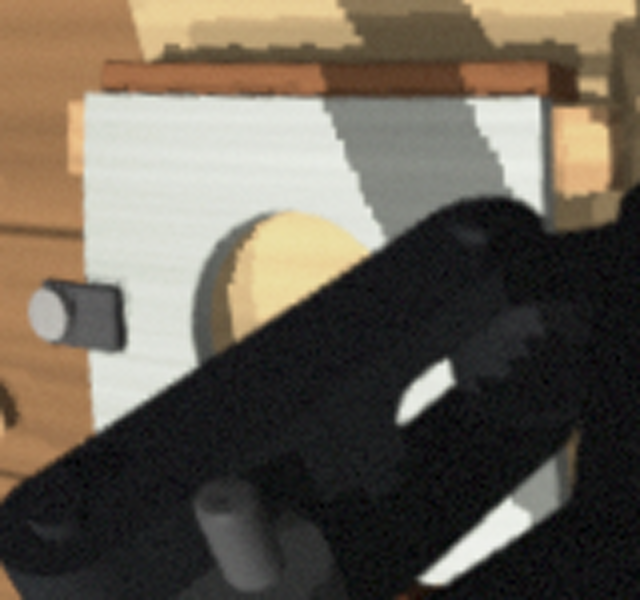

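```bash
python3 - <<'E'
from h import *
t=dict(np.load('pics/top0.npz'));s=dict(np.load('pics/scene0.npz'))
w10=dict(np.load('pics/wrist10.npz'));w6=dict(np.load('pics/wrist6.npz'))
a=np.radians(30)
def fr(yw): 
    u=np.array([np.cos(a)*np.cos(yw),np.cos(a)*np.sin(yw),np.sin(a)]); y=np.array([-np.sin(yw),np.cos(yw),0]); return u,y
def P(q,x,y): u,v=fr(q[3]); return q[:3]+x*u+y*v
O10=[(-.075,-.085,(232.4,175)),(-.075,.085,(404.6,175))]
O6=[(-.075,-.085,(111.2,253.2)),(-.075,.085,(226.2,254.5))]
K=np.linspace(0,2*np.pi,180)
def bo(q,w,f): return f(w,np.array([P(q,q[4]+.04*np.cos(k),q[5]+.04*np.sin(k)) for k in K]))
def res(q,use):
    r=[]
    if '10' in use:
        for x,y,p in O10: r+=list(projw(w10,P(q,x,y))[0]-p)
        b=bo(q,w10,projw); r+=[b[:,1].min()-211.3]; 
        # width of bore at row y=360 (crop)-> cols 245,545
    if '6' in use:
        for x,y,p in O6: r+=list(projw(w6,P(q,x,y))[0]-p)
        b=bo(q,w6,projw); r+=[b[:,1].min()-282.3,b[:,0].min()-138.5]
    if 't' in use:
        for x,y,p in [(.075,.085,(270.1,131.5)),(.075,-.085,(343,131.5)),(-.075,.085,(271.8,191.5)),(-.075,-.085,(340.2,191.5))]: r+=list((proj(t,P(q,x,y))[0]-p))
        r+=list((proj(t,P(q,q[4],q[5]))[0]-[306.53,161.96]))
    if 's' in use:
        for x,y,p in [(.075,.085,(286,256)),(.075,-.085,(258.5,189.5)),(-.075,.085,(343.6,250.1)),(-.075,-.085,(314.7,189.5))]: r+=list((proj(s,P(q,x,y))[0]-p))
        r+=list((proj(s,P(q,q[4],q[5]))[0]-[300.91,220.39]))
    return np.r_[np.array(r),q[4:6]*300]
for use in (['10'],['6'],['10','6'],['t','s'],['10','6','t','s'],['t'],['s']):
    r=least_squares(res,[.557,.053,.106,-.02,0,0],args=(use,)); q=r.x
    print(use,'B',P(q,q[4],q[5]).round(4),'yaw',np.degrees(q[3]).round(2),'off',q[4:].round(4),'rms',np.sqrt(np.mean(r.fun**2)).round(2))
E
```

```text
['10'] B [0.5553 0.0534 0.1148] yaw -1.38 off [ 0.0009 -0.    ] rms 0.11
['6'] B [0.5544 0.0561 0.112 ] yaw -1.62 off [-0.0005  0.0007] rms 0.11
['10', '6'] B [0.556  0.0549 0.1113] yaw -1.48 off [0.0006 0.0011] rms 0.61
['t', 's'] B [0.5568 0.0532 0.108 ] yaw -1.45 off [ 0.0007 -0.    ] rms 0.61
['10', '6', 't', 's'] B [0.5566 0.0539 0.11  ] yaw -1.47 off [0.0008 0.0003] rms 0.67
['t'] B [0.5517 0.0523 0.1292] yaw -1.09 off [ 0.0006 -0.0003] rms 0.29
['s'] B [0.5597 0.0603 0.1208] yaw -1.7 off [0.0008 0.0004] rms 0.25
```

```bash
sed -i 's/^B=.*/B=np.array([.5566,.0537,.110]); yw=np.radians(-1.45); a=np.radians(30)/; s/; yw=np.radians(-1.3); a=np.radians(30)$//' path.py; head -3 path.py; python3 -c "
from path import *
from workcell import *
o=get_obs(); print(o['tool_pos'],o['wrist_force'])
for d in(-.03,-.01,0,.006,.011): print(d,tcp(0,.032,d),(tcp(0,.032,d)-o['tool_pos'])*100)
print(n)"
```

```text
import numpy as np
B=np.array([.5566,.0537,.110]); yw=np.radians(-1.45); a=np.radians(30)
u=np.array([np.cos(a)*np.cos(yw),np.cos(a)*np.sin(yw),np.sin(a)]); y=np.array([-np.sin(yw),np.cos(yw),0]); n=np.cross(u,y)
[0.49798912 0.05400265 0.22534551] [ 0.06541805 -0.52981201 -1.62044543]
-0.03 [0.49740874 0.05477831 0.22968076] [-0.05803777  0.07756538  0.43352562]
-0.01 [0.50740554 0.05452526 0.21236025] [ 0.94164202  0.05226081 -1.29852519]
0 [0.51240394 0.05439874 0.2037    ] [ 1.44148191  0.03960852 -2.16455059]
0.006 [0.51540298 0.05432283 0.19850385] [ 1.74138585  0.03201715 -2.68416584]
0.011 [0.51790218 0.05425956 0.19417372] [ 1.99130579  0.02569101 -3.11717854]
[-0.49983989  0.01265229  0.8660254 ]
```

{"method": "jog_arm", "body": {"increments": [2,0.3,0.07,-0.4,0,2,0.3,0,-0.44,0,2,0.3,0,-0.44,0,2,0.3,0,-0.44,0,2,0.24,0,-0.44,0,2,0,0,0,0,2,0,0,0,0]}}

```text
time: 14.55
tool_pos: [0.5122, 0.0544, 0.203]
tool_rot: [0.506, -0.494, 0.506, 0.494]
wrist_force: [-0.8, -0.4, -2.1]
width: 0.0267
```

```bash
cat > st.py <<'E'
from path import *
from workcell import *
o=get_obs(); p=o['tool_pos']+T-B; f=o['wrist_force']-[0,-.0,-1.9]
print('t',o['time'],'tcp',o['tool_pos'].round(4),'bore xyz free tip mm',(np.array([p@u,p@y,p@n])*1e3).round(1),'F',o['wrist_force'].round(2),'Fu,y,n',np.array([f@u,f@y,f@n]).round(2),'w',round(o['width'],4), 'tq',o['ft_torque'].round(2))
E
python3 st.py; python3 -c "
from h import *
im=cam('scene'); a=im['color'][160:280,240:400];cv2.imwrite('pics/s11.png',cv2.resize(a,(800,600),interpolation=cv2.INTER_CUBIC)[...,::-1])"
```

```text
t 14.55 tcp [0.5122 0.0544 0.203 ] bore xyz free tip mm [31.5  0.  -0.5] F [-0.75 -0.37 -2.1 ] Fu,y,n [-0.74 -0.39  0.2 ] w 0.0267 tq [-0.   -0.03 -0.04]
```

View pics/s11.png

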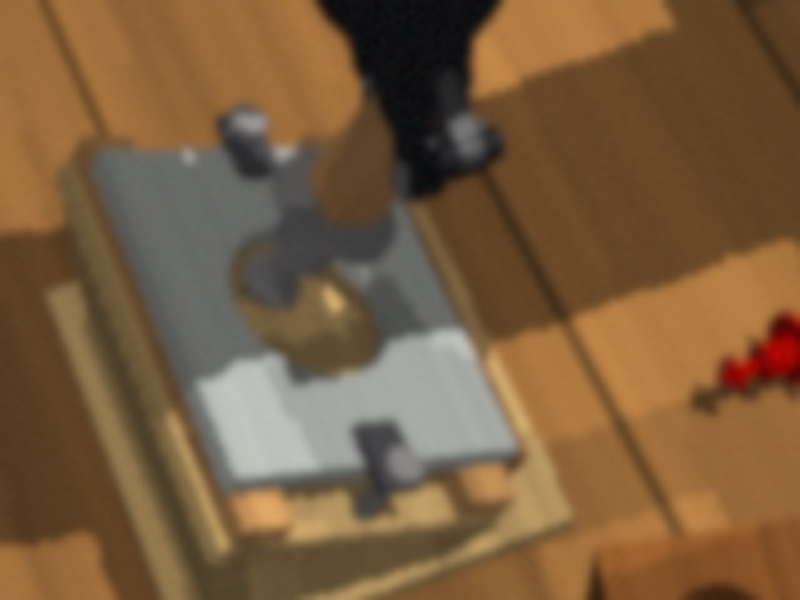

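{"method": "jog_arm", "body": {"increments": [2,0.1,0,-0.17,0,2,0.1,0,-0.17,0,2,0,0,0,0]}}

```text
time: 14.9
tool_pos: [0.5142, 0.0544, 0.1994]
tool_rot: [0.506, -0.494, 0.506, 0.494]
wrist_force: [-0.2, 0.2, -2.0]
width: 0.0271
```

```bash
python3 st.py
```

```text
t 14.9 tcp [0.5142 0.0544 0.1994] bore xyz free tip mm [31.4  0.  -4.6] F [-0.15  0.25 -2.  ] Fu,y,n [-0.19  0.24 -0.01] w 0.0271 tq [ 0.02  0.05 -0.07]
```

{"method": "jog_arm", "body": {"increments": [2,0.1,0,-0.17,0,2,0,0,0,0]}}

```text
time: 15.1
tool_pos: [0.5153, 0.0544, 0.1977]
tool_rot: [0.506, -0.494, 0.506, 0.494]
wrist_force: [-1.0, -0.1, -2.2]
width: 0.0267
```

```bash
python3 st.py
```

```text
t 15.1 tcp [0.5153 0.0544 0.1977] bore xyz free tip mm [31.5  0.1 -6.6] F [-1.03 -0.1  -2.19] Fu,y,n [-1.04 -0.12  0.26] w 0.0267 tq [ 0.03  0.02 -0.01]
```

{"method": "jog_arm", "body": {"increments": [2,0.1,0,-0.17,0,2,0,0,0,0]}}

```text
time: 15.3
tool_pos: [0.5163, 0.0544, 0.196]
tool_rot: [0.506, -0.494, 0.506, 0.494]
wrist_force: [-0.8, 0.3, -3.0]
width: 0.027
```

```bash
python3 st.py
```

```text
t 15.3 tcp [0.5163 0.0544 0.196 ] bore xyz free tip mm [31.5  0.1 -8.6] F [-0.81  0.26 -3.  ] Fu,y,n [-1.26  0.24 -0.55] w 0.027 tq [0.01 0.02 0.03]
```

{"method": "jog_arm", "body": {"increments": [2,0.1,0,-0.17,0,2,0,0,0,0]}}

```text
time: 15.5
tool_pos: [0.5172, 0.0544, 0.1943]
tool_rot: [0.506, -0.494, 0.506, 0.494]
wrist_force: [0.3, -0.6, -1.5]
width: 0.027
```

```bash
python3 st.py
```

```text
t 15.5 tcp [0.5172 0.0544 0.1943] bore xyz free tip mm [ 31.5   0.1 -10.5] F [ 0.29 -0.58 -1.53] Fu,y,n [ 0.45 -0.57  0.17] w 0.027 tq [-0.01  0.02 -0.02]
```

{"method": "jog_arm", "body": {"increments": [2,0.1,0,-0.17,0,2,0,0,0,0]}}

```text
time: 15.7
tool_pos: [0.5182, 0.0544, 0.1927]
tool_rot: [0.506, -0.494, 0.506, 0.494]
wrist_force: [-0.8, -0.1, -2.0]
width: 0.0267
```

```bash
python3 st.py;python3 -c "
from h import *
im=cam('scene'); a=im['color'][190:250,260:340];cv2.imwrite('pics/s12.png',cv2.resize(a,(800,600),interpolation=cv2.INTER_CUBIC)[...,::-1])"
```

```text
t 15.7 tcp [0.5182 0.0544 0.1927] bore xyz free tip mm [ 31.5   0.2 -12.5] F [-0.82 -0.11 -2.04] Fu,y,n [-0.78 -0.13  0.29] w 0.0267 tq [-0.02  0.28  0.01]
```

View pics/s12.png

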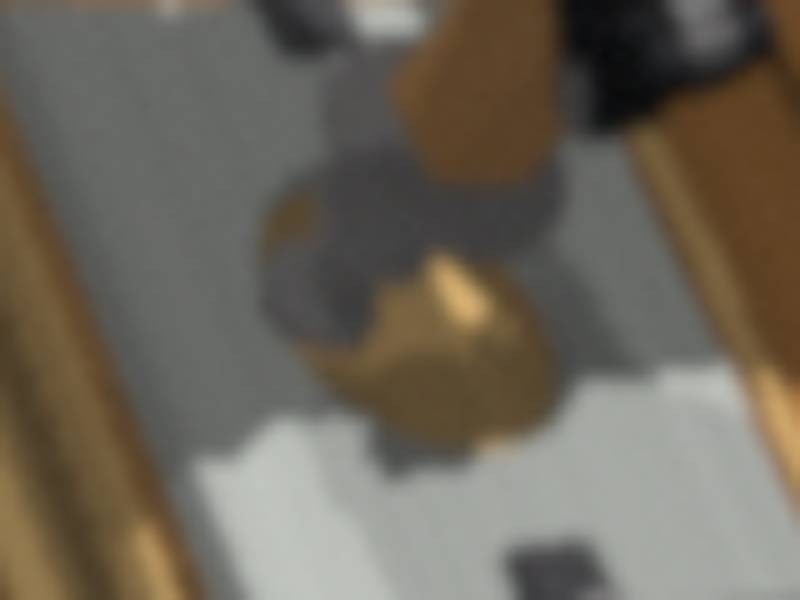

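{"method": "jog_arm", "body": {"increments": [2,-0.2,0,0.37,0,2,-0.22,0,0.37,0,2,-0.69,0.02,-0.4,0,2,-0.69,0.02,-0.4,0,2,-0.69,0.02,-0.4,0,2,-0.69,0.02,-0.4,0,2,-0.69,0.02,-0.4,0,2,-0.69,0.02,-0.4,0,2,-0.69,0.02,-0.4,0,2,-0.69,0.02,-0.4,0,2,0,0,0,0]}}

```text
time: 16.85
tool_pos: [0.4579, 0.0561, 0.1678]
tool_rot: [0.505, -0.494, 0.506, 0.494]
wrist_force: [0.1, 0.1, -1.3]
width: 0.0269
```

```bash
python3 st.py
```

```text
t 16.85 tcp [0.4579 0.0561 0.1678] bore xyz free tip mm [-33.2   0.3  -3.8] F [ 0.06  0.07 -1.32] Fu,y,n [0.34 0.07 0.47] w 0.0269 tq [-0.01  0.03 -0.01]
```

{"method": "jog_arm", "body": {"increments": [2,0.1,0,-0.17,0,2,0,0,0,0]}}

```text
time: 17.05
tool_pos: [0.4602, 0.056, 0.1665]
tool_rot: [0.506, -0.494, 0.506, 0.494]
wrist_force: [-0.1, 0.2, -2.2]
width: 0.0272
```

```bash
python3 st.py
```

```text
t 17.05 tcp [0.4602 0.056  0.1665] bore xyz free tip mm [-31.8   0.3  -6.1] F [-0.12  0.23 -2.19] Fu,y,n [-0.25  0.23 -0.19] w 0.0272 tq [-0.01  0.05 -0.01]
```

{"method": "jog_arm", "body": {"increments": [2,0.1,0,-0.17,0,2,0,0,0,0]}}

```text
time: 17.25
tool_pos: [0.461, 0.056, 0.1646]
tool_rot: [0.506, -0.494, 0.506, 0.494]
wrist_force: [-0.1, 0.0, -1.6]
width: 0.0271
```

```bash
python3 st.py
```

```text
t 17.25 tcp [0.461  0.056  0.1646] bore xyz free tip mm [-32.1   0.3  -8.1] F [-0.06  0.03 -1.57] Fu,y,n [0.11 0.03 0.31] w 0.0271 tq [ 0.01  0.05 -0.01]
```

{"method": "jog_arm", "body": {"increments": [2,0.1,0,-0.17,0,2,0,0,0,0]}}

```text
time: 17.45
tool_pos: [0.4619, 0.056, 0.163]
tool_rot: [0.506, -0.494, 0.506, 0.494]
wrist_force: [1.0, -0.1, -1.5]
width: 0.0271
```

```bash
python3 st.py
```

```text
t 17.45 tcp [0.4619 0.056  0.163 ] bore xyz free tip mm [-32.1   0.3 -10. ] F [ 0.99 -0.06 -1.46] Fu,y,n [ 1.07 -0.03 -0.12] w 0.0271 tq [-0.03 -0.04 -0.06]
```

{"method": "jog_arm", "body": {"increments": [2,0.05,0,-0.09,0,2,0,0,0,0]}}

```text
time: 17.65
tool_pos: [0.4624, 0.056, 0.1623]
tool_rot: [0.506, -0.494, 0.506, 0.494]
wrist_force: [-1.0, 0.1, -0.2]
width: 0.027
```

```bash
python3 st.py
```

```text
t 17.65 tcp [0.4624 0.056  0.1623] bore xyz free tip mm [-32.1   0.3 -10.9] F [-1.02  0.13 -0.21] Fu,y,n [-0.04  0.11  1.98] w 0.027 tq [-0.03  0.06 -0.  ]
```

{"method": "jog_arm", "body": {"increments": [2,0.1,0,-0.17,0,2,0,0,0,0]}}

```text
time: 17.85
tool_pos: [0.4635, 0.056, 0.1605]
tool_rot: [0.506, -0.494, 0.506, 0.494]
wrist_force: [-0.1, 0.6, 0.6]
width: 0.0264
```

```bash
python3 st.py
```

```text
t 17.85 tcp [0.4635 0.056  0.1605] bore xyz free tip mm [-31.9   0.4 -12.9] F [-0.08  0.63  0.64] Fu,y,n [1.18 0.63 2.25] w 0.0264 tq [-0.01 -0.16  0.  ]
```

{"method": "jog_arm", "body": {"increments": [2,0.1,0,-0.17,0,2,0,0,0,0]}}

```text
time: 18.05
tool_pos: [0.4645, 0.056, 0.1588]
tool_rot: [0.506, -0.494, 0.506, 0.494]
wrist_force: [0.6, 0.4, 1.2]
width: 0.0269
```

```bash
python3 st.py
```

```text
t 18.05 tcp [0.4645 0.056  0.1588] bore xyz free tip mm [-32.    0.4 -15. ] F [0.56 0.4  1.19] Fu,y,n [2.02 0.42 2.4 ] w 0.0269 tq [ 0.   -0.21  0.  ]
```

{"method": "jog_arm", "body": {"increments": [2,-0.17,0,0.3,0,2,-0.18,0,0.31,0,2,0.69,-0.02,0.4,0,2,0.69,-0.02,0.4,0,2,0.69,-0.02,0.4,0,2,0.69,-0.02,0.4,0,2,0.69,-0.03,0.4,0,2,0.69,-0.03,0.4,0,2,0.69,-0.02,0.4,0,2,0.71,-0.02,0.4,0,2,0,0,0,0]}}

```text
time: 19.15
tool_pos: [0.5172, 0.0541, 0.1974]
tool_rot: [0.506, -0.494, 0.506, 0.494]
wrist_force: [-0.2, 0.2, -2.4]
width: 0.0271
```

```bash
python3 st.py; python3 -c "
from path import *
P=np.array([tcp(k*4.5,.032,.0163) for k in range(0,91)])
C=np.round((P-P[0])*100,2); D=np.diff(C,axis=0).round(2)
for i in range(0,90,20): print(', '.join('2, %g, %g, %g, 0'%tuple(d) for d in D[i:i+20])); print()
print(P[0])"
```

```text
t 19.15 tcp [0.5172 0.0541 0.1974] bore xyz free tip mm [33.  -0.1 -7.9] F [-0.16  0.23 -2.37] Fu,y,n [-0.38  0.23 -0.33] w 0.0271 tq [-0.02  0.14  0.06]
2, -0.01, -0.25, -0, 0, 2, -0.04, -0.25, -0.02, 0, 2, -0.05, -0.24, -0.02, 0, 2, -0.06, -0.25, -0.04, 0, 2, -0.08, -0.23, -0.04, 0, 2, -0.1, -0.22, -0.05, 0, 2, -0.11, -0.22, -0.07, 0, 2, -0.13, -0.21, -0.07, 0, 2, -0.14, -0.19, -0.07, 0, 2, -0.15, -0.18, -0.09, 0, 2, -0.16, -0.17, -0.09, 0, 2, -0.18, -0.15, -0.1, 0, 2, -0.18, -0.13, -0.1, 0, 2, -0.19, -0.12, -0.11, 0, 2, -0.21, -0.1, -0.12, 0, 2, -0.2, -0.08, -0.12, 0, 2, -0.21, -0.07, -0.12, 0, 2, -0.22, -0.04, -0.12, 0, 2, -0.21, -0.02, -0.12, 0, 2, -0.22, -0.01, -0.13, 0

2, -0.22, 0.02, -0.13, 0, 2, -0.21, 0.03, -0.12, 0, 2, -0.22, 0.06, -0.12, 0, 2, -0.2, 0.07, -0.12, 0, 2, -0.21, 0.09, -0.12, 0, 2, -0.19, 0.11, -0.12, 0, 2, -0.19, 0.13, -0.11, 0, 2, -0.17, 0.14, -0.1, 0, 2, -0.17, 0.16, -0.1, 0, 2, -0.16, 0.18, -0.09, 0, 2, -0.14, 0.19, -0.09, 0, 2, -0.13, 0.2, -0.07, 0, 2, -0.11, 0.21, -0.07, 0, 2, -0.11, 0.22, -0.07, 0, 2, -0.08, 0.23, -0.05, 0, 2, -0.07, 0.24, -0.04, 0, 2,
[... 653 characters left out ...]
7, 0.12, 0, 2, 0.2, -0.09, 0.12, 0, 2, 0.2, -0.11, 0.12, 0, 2, 0.19, -0.13, 0.11, 0, 2, 0.17, -0.14, 0.1, 0, 2, 0.17, -0.16, 0.1, 0, 2, 0.16, -0.18, 0.09, 0, 2, 0.14, -0.19, 0.09, 0, 2, 0.13, -0.2, 0.07, 0, 2, 0.11, -0.21, 0.07, 0, 2, 0.1, -0.22, 0.07, 0, 2, 0.09, -0.23, 0.05, 0, 2, 0.07, -0.24, 0.04, 0, 2, 0.05, -0.24, 0.04, 0, 2, 0.04, -0.25, 0.02, 0, 2, 0.02, -0.25, 0.02, 0, 2, 0, -0.25, 0, 0

2, -0.01, -0.25, -0, 0, 2, -0.04, -0.25, -0.02, 0, 2, -0.05, -0.24, -0.02, 0, 2, -0.06, -0.25, -0.04, 0, 2, -0.08, -0.23, -0.04, 0, 2, -0.1, -0.22, -0.05, 0, 2, -0.11, -0.22, -0.07, 0, 2, -0.13, -0.21, -0.07, 0, 2, -0.14, -0.19, -0.07, 0, 2, -0.15, -0.18, -0.09, 0

[0.52055133 0.05419251 0.18958379]
```

{"method": "jog_arm", "body": {"increments": [2,0.09,0,-0.19,0,2,0.09,0,-0.19,0,2,0.09,0,-0.19,0,2,0.08,0,-0.19,0,2,0,0,0,0,2,0,0,0,0]}}

```text
time: 19.75
tool_pos: [0.5195, 0.0542, 0.1893]
tool_rot: [0.505, -0.494, 0.506, 0.494]
wrist_force: [-2.3, 0.3, -1.6]
width: 0.0269
```

```bash
python3 st.py
```

```text
t 19.75 tcp [0.5195 0.0542 0.1893] bore xyz free tip mm [ 30.9   0.  -16.1] F [-2.28  0.25 -1.59] Fu,y,n [-1.83  0.19  1.41] w 0.0269 tq [0.05 0.69 0.01]
```

{"method": "jog_arm", "body": {"increments": [2,0.1,0,0.03,0,2,0,0,0,0,2,0,0,0,0,2,-0.01,-0.25,0,0,2,-0.04,-0.25,-0.02,0,2,-0.05,-0.24,-0.02,0,2,-0.06,-0.25,-0.04,0,2,-0.08,-0.23,-0.04,0,2,-0.1,-0.22,-0.05,0,2,-0.11,-0.22,-0.07,0,2,-0.13,-0.21,-0.07,0]}}

```text
time: 20.85
tool_pos: [0.5149, 0.0353, 0.1865]
tool_rot: [0.506, -0.494, 0.506, 0.494]
wrist_force: [-2.2, 2.7, -0.8]
width: 0.0268
```

```bash
python3 st.py; python3 -c "
from h import *
im=cam('scene'); a=im['color'][170:260,250:370];cv2.imwrite('pics/s13.png',cv2.resize(a,(800,600),interpolation=cv2.INTER_CUBIC)[...,::-1])"
```

```text
t 20.85 tcp [0.5149 0.0353 0.1865] bore xyz free tip mm [ 26.  -19.  -16.3] F [-2.2   2.71 -0.79] Fu,y,n [-1.41  2.66  2.09] w 0.0268 tq [0.65 0.44 0.22]
```

View pics/s13.png

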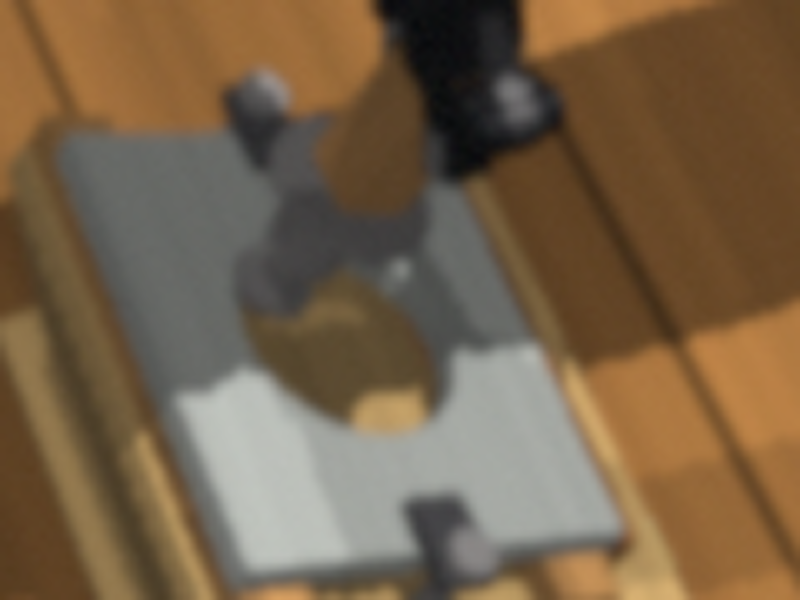

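{"method": "jog_arm", "body": {"increments": [2,-0.14,-0.19,-0.07,0,2,-0.15,-0.18,-0.09,0,2,-0.16,-0.17,-0.09,0,2,-0.18,-0.15,-0.1,0,2,-0.18,-0.13,-0.1,0,2,-0.19,-0.12,-0.11,0,2,-0.21,-0.1,-0.12,0,2,-0.2,-0.08,-0.12,0,2,-0.21,-0.07,-0.12,0,2,-0.22,-0.04,-0.12,0,2,-0.21,-0.02,-0.12,0,2,-0.22,-0.01,-0.13,0]}}

```text
time: 22.1
tool_pos: [0.4921, 0.0229, 0.1736]
tool_rot: [0.506, -0.494, 0.506, 0.494]
wrist_force: [1.3, 3.4, -0.1]
width: 0.027
```

```bash
python3 st.py
```

```text
t 22.1 tcp [0.4921 0.0229 0.1736] bore xyz free tip mm [  0.1 -32.  -16.3] F [ 1.29  3.35 -0.12] Fu,y,n [1.93 3.38 0.94] w 0.027 tq [ 0.64 -0.3   0.2 ]
```

{"method": "jog_arm", "body": {"increments": [2,-0.22,0.02,-0.13,0,2,-0.21,0.03,-0.12,0,2,-0.22,0.06,-0.12,0,2,-0.2,0.07,-0.12,0,2,-0.21,0.09,-0.12,0,2,-0.19,0.11,-0.12,0,2,-0.19,0.13,-0.11,0,2,-0.17,0.14,-0.1,0,2,-0.17,0.16,-0.1,0,2,-0.16,0.18,-0.09,0,2,-0.14,0.19,-0.09,0]}}

```text
time: 23.2
tool_pos: [0.4714, 0.0347, 0.1615]
tool_rot: [0.506, -0.494, 0.506, 0.494]
wrist_force: [3.1, -1.3, 2.6]
width: 0.0266
```

```bash
python3 st.py
```

```text
t 23.2 tcp [0.4714 0.0347 0.1615] bore xyz free tip mm [-24.2 -20.7 -16.3] F [ 3.06 -1.26  2.55] Fu,y,n [ 4.9  -1.19  2.31] w 0.0266 tq [-0.16 -0.69  0.03]
```

{"method": "jog_arm", "body": {"increments": [2,-0.13,0.2,-0.07,0,2,-0.11,0.21,-0.07,0,2,-0.11,0.22,-0.07,0,2,-0.08,0.23,-0.05,0,2,-0.07,0.24,-0.04,0,2,-0.05,0.24,-0.04,0,2,-0.04,0.25,-0.02,0,2,-0.02,0.25,-0.02,0,2,0,0.25,0,0]}}

```text
time: 24.1
tool_pos: [0.4653, 0.0558, 0.1576]
tool_rot: [0.506, -0.494, 0.506, 0.494]
wrist_force: [1.2, -2.9, 3.2]
width: 0.0265
```

```bash
python3 st.py
```

```text
t 24.1 tcp [0.4653 0.0558 0.1576] bore xyz free tip mm [-31.9   0.2 -16.3] F [ 1.22 -2.9   3.21] Fu,y,n [ 3.67 -2.87  3.78] w 0.0265 tq [-0.62 -0.43 -0.09]
```

{"method": "jog_arm", "body": {"increments": [2,0.01,0.25,0,0,2,0.04,0.25,0.02,0,2,0.04,0.25,0.02,0,2,0.07,0.24,0.04,0,2,0.08,0.23,0.04,0,2,0.1,0.22,0.05,0,2,0.11,0.22,0.07,0,2,0.13,0.21,0.07,0,2,0.14,0.19,0.07,0,2,0.15,0.18,0.09,0]}}

```text
time: 25.1
tool_pos: [0.474, 0.0782, 0.1623]
tool_rot: [0.506, -0.494, 0.506, 0.494]
wrist_force: [-1.8, -3.5, 0.5]
width: 0.027
```

```bash
python3 st.py
```

```text
t 25.1 tcp [0.474  0.0782 0.1623] bore xyz free tip mm [-22.4  22.8 -16.4] F [-1.8  -3.47  0.53] Fu,y,n [-0.27 -3.52  2.96] w 0.027 tq [-0.83  0.26 -0.13]
```

{"method": "jog_arm", "body": {"increments": [2,0.16,0.17,0.09,0,2,0.18,0.15,0.1,0,2,0.18,0.13,0.1,0,2,0.19,0.12,0.11,0,2,0.2,0.1,0.12,0,2,0.21,0.08,0.12,0,2,0.21,0.07,0.12,0,2,0.22,0.04,0.12,0,2,0.21,0.02,0.12,0,2,0.22,0.01,0.13,0]}}

```text
time: 26.1
tool_pos: [0.4939, 0.0869, 0.1737]
tool_rot: [0.506, -0.494, 0.506, 0.494]
wrist_force: [-4.1, -2.7, -1.5]
width: 0.0266
```

```bash
python3 st.py
```

```text
t 26.1 tcp [0.4939 0.0869 0.1737] bore xyz free tip mm [  0.3  32.  -16.4] F [-4.12 -2.72 -1.53] Fu,y,n [-3.32 -2.82  2.35] w 0.0266 tq [-0.71  0.77 -0.16]
```

{"method": "jog_arm", "body": {"increments": [2,0.22,-0.02,0.13,0,2,0.21,-0.03,0.12,0,2,0.22,-0.06,0.12,0,2,0.2,-0.07,0.12,0,2,0.2,-0.09,0.12,0,2,0.2,-0.11,0.12,0,2,0.19,-0.13,0.11,0,2,0.17,-0.14,0.1,0,2,0.17,-0.16,0.1,0,2,0.16,-0.18,0.09,0]}}

```text
time: 27.1
tool_pos: [0.5135, 0.0769, 0.1851]
tool_rot: [0.506, -0.494, 0.506, 0.494]
wrist_force: [-3.0, -0.5, -0.7]
width: 0.0273
```

```bash
python3 st.py
```

```text
t 27.1 tcp [0.5135 0.0769 0.1851] bore xyz free tip mm [ 23.1  22.5 -16.3] F [-3.   -0.45 -0.71] Fu,y,n [-1.99 -0.53  2.52] w 0.0273 tq [-0.09  0.77  0.04]
```

{"method": "jog_arm", "body": {"increments": [2,0.14,-0.19,0.09,0,2,0.13,-0.2,0.07,0,2,0.11,-0.21,0.07,0,2,0.1,-0.22,0.07,0,2,0.09,-0.23,0.05,0,2,0.07,-0.24,0.04,0,2,0.05,-0.24,0.04,0,2,0.04,-0.25,0.02,0,2,0.02,-0.25,0.02,0,2,0,-0.25,0,0]}}

```text
time: 28.1
tool_pos: [0.5207, 0.0541, 0.1897]
tool_rot: [0.506, -0.494, 0.506, 0.494]
wrist_force: [-3.3, 2.0, -1.9]
width: 0.0269
```

```bash
python3 st.py
```

```text
t 28.1 tcp [0.5207 0.0541 0.1897] bore xyz free tip mm [ 32.2  -0.1 -16.3] F [-3.31  2.01 -1.95] Fu,y,n [-2.93  1.93  1.64] w 0.0269 tq [0.43 0.85 0.11]
```

{"method": "jog_arm", "body": {"increments": [2,-0.01,-0.25,0,0,2,-0.04,-0.25,-0.02,0,2,-0.05,-0.24,-0.02,0,2,-0.06,-0.2,-0.04,0,2,0,0,0,0,2,0,0,0,0]}}

```text
time: 28.7
tool_pos: [0.5191, 0.0446, 0.1888]
tool_rot: [0.506, -0.494, 0.506, 0.494]
wrist_force: [-3.4, -0.9, 0.2]
width: 0.0268
```

```bash
python3 st.py
```

```text
t 28.7 tcp [0.5191 0.0446 0.1888] bore xyz free tip mm [ 30.6  -9.6 -16.3] F [-3.37 -0.88  0.21] Fu,y,n [-1.84 -0.96  3.5 ] w 0.0268 tq [-0.06  0.6  -0.04]
```

{"method": "jog_arm", "body": {"increments": [2,-0.25,0,0.43,0,2,-0.5,0,0.86,0,2,-0.5,0,0.86,0,2,-0.75,0,1.3,0,2,-0.75,0,1.3,0,2,-0.9,1,1.5,0,2,-1.1,2.5,1,0,2,-1.1,2.5,0,0,2,-1.1,2.5,0,0,2,-1.1,2.5,0,0,2,-1.1,2.5,0,0,2,-1.1,2.5,0,0,2,-1.1,2.5,0,0,2,-1.1,2.5,0,0,2,0,0,0,0]}}

```text
time: 30.2
tool_pos: [0.3932, 0.2568, 0.2625]
tool_rot: [0.505, -0.495, 0.505, 0.495]
wrist_force: [-0.8, -0.5, -1.6]
width: 0.0265
```

```bash
python3 - <<'E'
from h import *
o=get_obs(); print(o['tool_pos'],o['wrist_force'],o['time'])
im=cam('wrist'); np.savez('pics/wrist14.npz',**im); save(im,'wrist14.png')
b=im['color'][200:350,250:390]; cv2.imwrite('pics/w14c.png',cv2.resize(b,(560,600),interpolation=cv2.INTER_CUBIC)[...,::-1])
E
```

```text
[0.39316379 0.25677511 0.26252662] [-0.77783766 -0.45653449 -1.58238921] 30.2
```

View pics/wrist14.png

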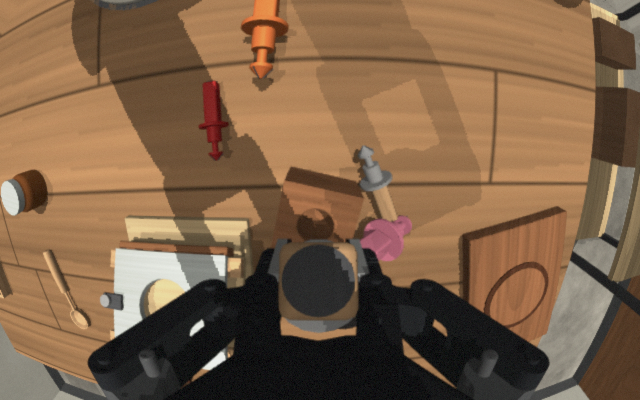

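View pics/w14c.png

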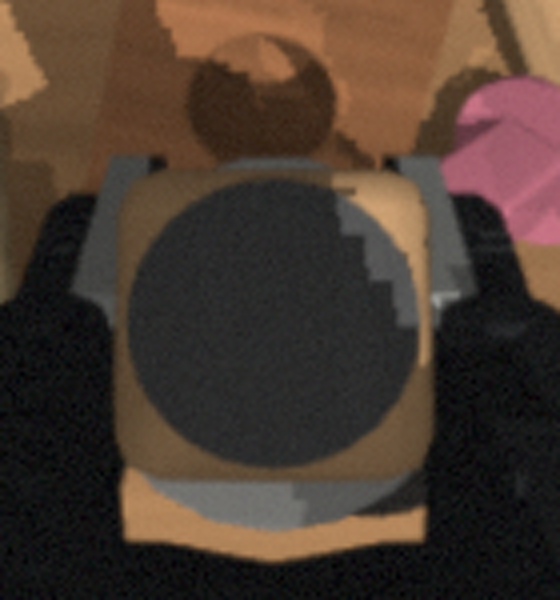

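```bash
python3 - <<'E'
from h import *
w=dict(np.load('pics/wrist14.npz'))
q=np.array([[262,33],[187,103],[337,103],[205,60],[318,60]])/4+[250,200]
P=onz(w,q,.08,True)[:,:2]; print(P.round(4))
r=least_squares(lambda c: np.linalg.norm(P-c[:2],axis=1)-.021,[.4525,.2545]); print(r.x,r.fun)
w=dict(np.load('pics/wrist10.npz'));print(onz(w,[[504.5,139]],.08,True))
E
```

```text
[[0.4305 0.2536]
 [0.451  0.2319]
 [0.452  0.2743]
 [0.4382 0.2375]
 [0.4389 0.2691]]
[0.45191063 0.2530551 ] [ 0.00037488  0.00018952  0.00026657 -0.00024444 -0.0003487 ]
[[0.452044   0.25217716 0.08      ]]
```

{"method": "jog_arm", "body": {"increments": [2,0.1,-0.28,0,0,2,0,0,-1.2,0,2,0,0,-1.2,0,2,0,0,-1.2,0,2,0,0,-1.2,0,2,0,0,-1.2,0,2,0,0,-1.2,0,2,0,0,-1.2,0,2,0,0,-1.2,0,2,0,0,-1,0,2,0,0,-0.8,0,2,0,0,-0.6,0,2,0,0,-0.6,0,2,0,0,-0.5,0,2,0,0,0,0]}}

```text
time: 31.75
tool_pos: [0.3955, 0.2519, 0.1298]
tool_rot: [0.505, -0.494, 0.506, 0.494]
wrist_force: [-0.5, -1.2, -2.0]
width: 0.0268
```

```bash
python3 st.py; python3 -c "
from h import *
im=cam('scene'); a=im['color'][215:315,350:450];cv2.imwrite('pics/s15.png',cv2.resize(a,(600,600),interpolation=cv2.INTER_CUBIC)[...,::-1])"
```

```text
t 31.75 tcp [0.3955 0.2519 0.1298] bore xyz free tip mm [-110.5  194.5   -3. ] F [-0.51 -1.19 -2.  ] Fu,y,n [-0.46 -1.21  0.15] w 0.0268 tq [ 0.02  0.07 -0.  ]
```

View pics/s15.png

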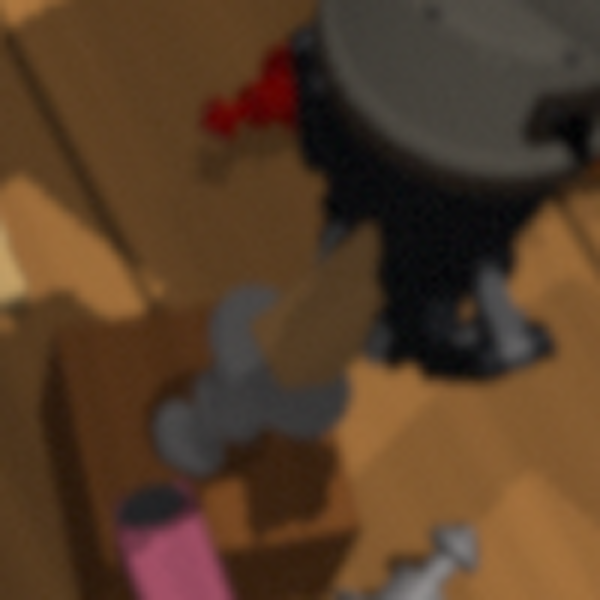

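{"method": "jog_arm", "body": {"increments": [2,0,0.15,0,0,2,0.35,0,0.28,0,2,0.35,0,0.28,0,2,0.35,0,0.28,0,2,0.35,0,0.28,0,2,0.41,0,0.24,0,2,0.41,0,0.24,0,2,0.41,0,0.24,0,2,0.41,0,0.24,0,2,0,0,0,0], "grip_force": 20}}

```text
time: 32.8
tool_pos: [0.4258, 0.2534, 0.1512]
tool_rot: [0.505, -0.494, 0.506, 0.495]
wrist_force: [-5.5, 0.4, -2.6]
width: 0.0268
```

```bash
python3 st.py; python3 -c "
from h import *
im=cam('scene'); a=im['color'][215:315,350:450];cv2.imwrite('pics/s16.png',cv2.resize(a,(600,600),interpolation=cv2.INTER_CUBIC)[...,::-1])"
```

```text
t 32.8 tcp [0.4258 0.2534 0.1512] bore xyz free tip mm [-73.6 196.8   0.3] F [-5.54  0.37 -2.61] Fu,y,n [-5.16  0.22  2.16] w 0.0268 tq [-0.01  1.53  0.01]
```

View pics/s16.png

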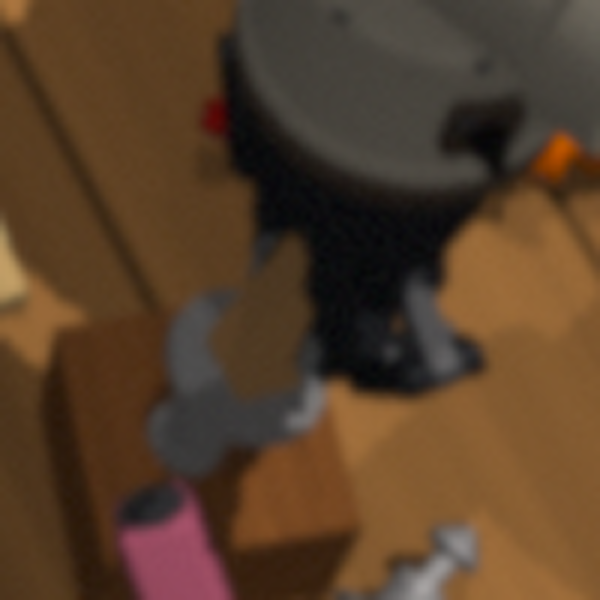

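{"method": "jog_arm", "body": {"increments": [2,0.42,0,0.12,0,2,0.42,0,0.12,0,2,0.42,0,0.12,0,2,0.37,0,0.05,0,2,0.37,0,0.05,0,2,0.37,0,0,0,2,0.37,0,0,0,2,0,0,0,0]}}

```text
time: 33.65
tool_pos: [0.4529, 0.2532, 0.1556]
tool_rot: [0.505, -0.494, 0.507, 0.495]
wrist_force: [-7.9, -1.4, 0.2]
width: 0.0272
```

```bash
python3 st.py; python3 -c "
from h import *
im=cam('scene'); a=im['color'][215:315,350:450];cv2.imwrite('pics/s17.png',cv2.resize(a,(600,600),interpolation=cv2.INTER_CUBIC)[...,::-1])
im=cam('wrist');np.savez('pics/wrist17.npz',**im); a=im['color'][200:350,250:390];cv2.imwrite('pics/w17c.png',cv2.resize(a,(560,600),interpolation=cv2.INTER_CUBIC)[...,::-1])
"
```

```text
t 33.65 tcp [0.4529 0.2532 0.1556] bore xyz free tip mm [-47.9 197.3  -9.4] F [-7.93 -1.44  0.17] Fu,y,n [-5.8  -1.64  5.74] w 0.0272 tq [-0.43  1.98 -0.07]
```

View pics/s17.png

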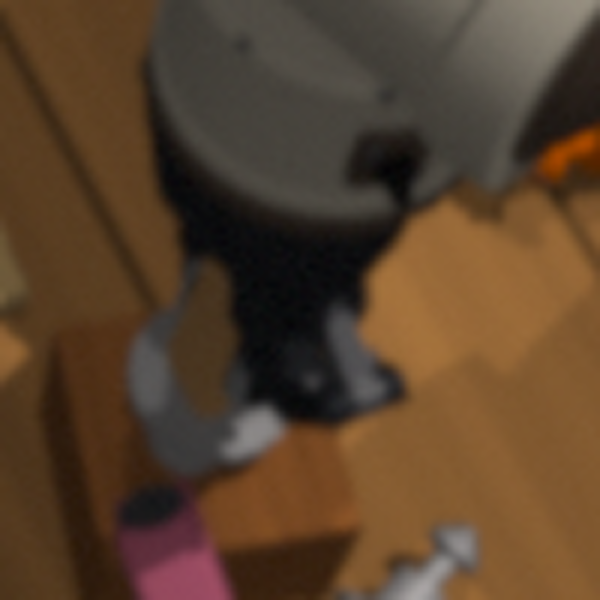

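View pics/w17c.png

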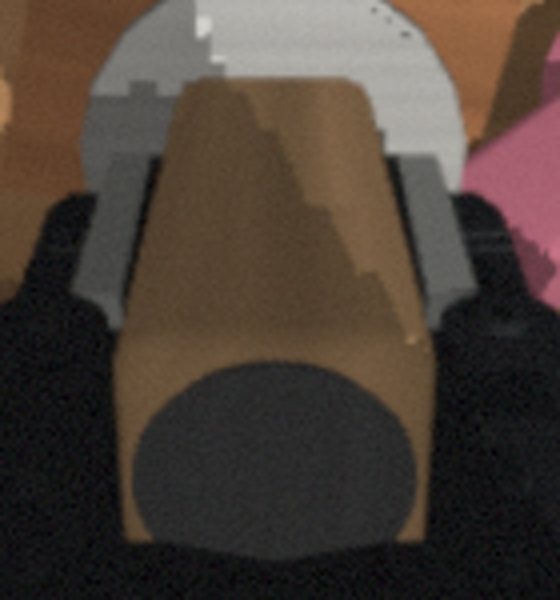

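```bash
python3 - <<'E'
from h import *
w=dict(np.load('pics/wrist17.npz'))
pts=np.array([[274,472],[180,82],[362,82],[117,345],[435,345]])/4+[250,200]
feat=np.array([(0,0,.088),(-.014,.014,.006),(-.014,-.014,.006),(-.014,.014,.088),(-.014,-.014,.088)])*[1,-1,1]
r,p=toolfit(w,pts,feat,[.4529,.2532,.1556],np.radians(-1.45))
print(r.cost,np.degrees(r.x[0]),r.x[1:],r.fun.reshape(-1,2).round(1).tolist()); print('origin',p[0],'tip',p[0]-.064*p[3])
E
```

```text
1.042855360036028 4.151221515414833 [0.05648681 0.0044839  0.00028433] [[0.1, 0.6], [0.2, -0.1], [1.0, -0.0], [0.0, -0.3], [-0.8, -0.2]]
origin [0.46146562 0.25326761 0.11858597] tip [0.46609704 0.25315037 0.05475387]
```

{"method": "jog_arm", "body": {"increments": [2,0.3,0,0,0,2,0.35,0,0,0,2,0,0,0,0,2,-0.35,0,0,0,2,-0.4,0,0,0,2,0,0,-0.6,0,2,0,0,-0.6,0,2,0,0,-0.6,0,2,0,0,-0.6,0,2,0,0,-0.5,0,2,0,0,0,0]}}

```text
time: 34.85
tool_pos: [0.4521, 0.2534, 0.1258]
tool_rot: [0.505, -0.494, 0.506, 0.494]
wrist_force: [-0.4, -0.4, -1.7]
width: 0.027
```

```bash
python3 st.py; python3 -c "
from h import *
im=cam('scene'); a=im['color'][215:315,350:450];cv2.imwrite('pics/s18.png',cv2.resize(a,(600,600),interpolation=cv2.INTER_CUBIC)[...,::-1])
im=cam('wrist');np.savez('pics/wrist18.npz',**im); a=im['color'][180:360,240:400];cv2.imwrite('pics/w18c.png',cv2.resize(a,(533,600),interpolation=cv2.INTER_CUBIC)[...,::-1])
"
```

```text
t 34.85 tcp [0.4521 0.2534 0.1258] bore xyz free tip mm [-63.5 197.4 -34.8] F [-0.39 -0.37 -1.71] Fu,y,n [-0.24 -0.38  0.35] w 0.027 tq [ 0.06 -0.03  0.  ]
```

View pics/s18.png

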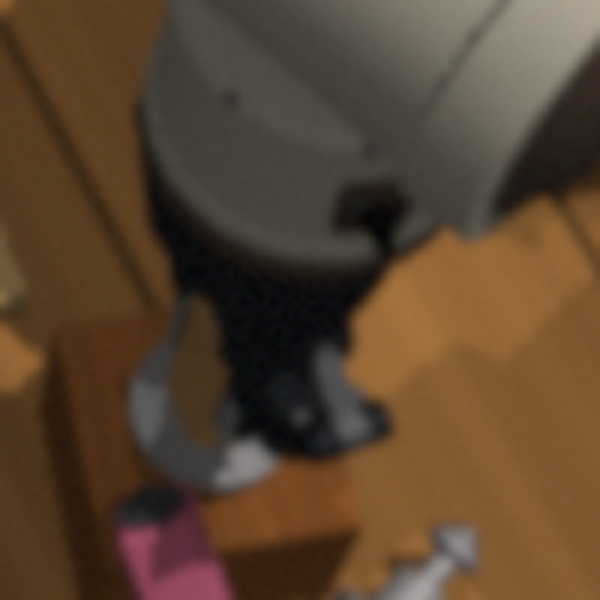

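View pics/w18c.png

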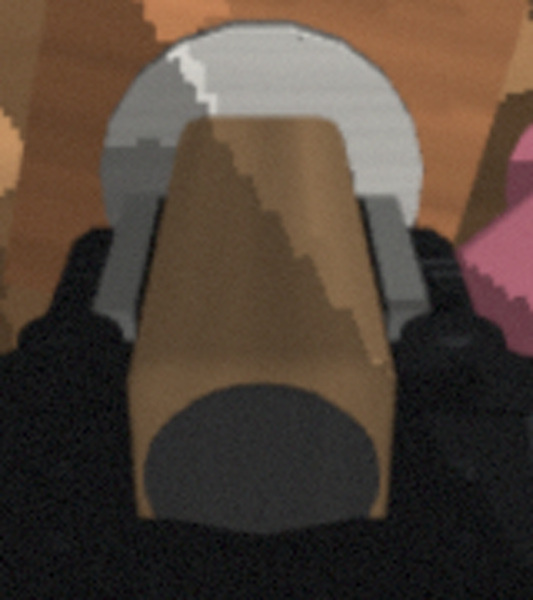

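{"method": "jog_arm", "body": {"increments": [2,0,0,-0.2,0,2,0,0,-0.2,0,2,0,0,-0.2,0,2,0,0,0,0]}}

```text
time: 35.35
tool_pos: [0.4523, 0.2534, 0.1205]
tool_rot: [0.506, -0.494, 0.506, 0.494]
wrist_force: [-0.2, -0.3, -1.8]
width: 0.0271
```

```bash
python3 st.py
```

```text
t 35.35 tcp [0.4523 0.2534 0.1205] bore xyz free tip mm [-66.  197.5 -39.5] F [-0.18 -0.27 -1.83] Fu,y,n [-0.12 -0.28  0.15] w 0.0271 tq [ 0.07 -0.04 -0.01]
```

{"method": "jog_arm", "body": {"increments": [2,0,0,-0.1,0,2,0,0,-0.1,0,2,0,0,0,0]}}

```text
time: 35.65
tool_pos: [0.4524, 0.2535, 0.1186]
tool_rot: [0.506, -0.494, 0.506, 0.494]
wrist_force: [-0.2, 1.4, -2.6]
width: 0.0269
```

```bash
python3 st.py
```

```text
t 35.65 tcp [0.4524 0.2535 0.1186] bore xyz free tip mm [-66.9 197.5 -41.2] F [-0.2   1.36 -2.59] Fu,y,n [-0.55  1.35 -0.49] w 0.0269 tq [-0.01  0.02 -0.07]
```

Still hanging; lower in small steps until the collar takes load.

{"method": "jog_arm", "body": {"increments": [2,0,0,-0.1,0,2,0,0,-0.1,0,2,0,0,0,0]}}

```text
time: 35.95
tool_pos: [0.4523, 0.2535, 0.1166]
tool_rot: [0.506, -0.494, 0.506, 0.494]
wrist_force: [-0.4, 0.9, -2.7]
width: 0.027
```

```bash
python3 st.py
```

```text
t 35.95 tcp [0.4523 0.2535 0.1166] bore xyz free tip mm [-67.9 197.5 -42.9] F [-0.44  0.88 -2.69] Fu,y,n [-0.8   0.87 -0.46] w 0.027 tq [ 0.03 -0.03 -0.04]
```

{"method": "jog_arm", "body": {"increments": [2,0,0,-0.1,0,2,0,0,-0.1,0,2,0,0,0,0]}}

```text
time: 36.25
tool_pos: [0.4524, 0.2535, 0.1146]
tool_rot: [0.506, -0.494, 0.506, 0.494]
wrist_force: [-0.8, -0.5, -2.0]
width: 0.0268
```

```bash
python3 st.py
```

```text
t 36.25 tcp [0.4524 0.2535 0.1146] bore xyz free tip mm [-68.9 197.5 -44.6] F [-0.76 -0.45 -1.96] Fu,y,n [-0.68 -0.47  0.32] w 0.0268 tq [ 0.01  0.02 -0.02]
```

{"method": "jog_arm", "body": {"increments": [2,0,0,-0.1,0,2,0,0,-0.1,0,2,0,0,0,0]}}

```text
time: 36.55
tool_pos: [0.4524, 0.2535, 0.1126]
tool_rot: [0.506, -0.494, 0.506, 0.494]
wrist_force: [0.2, 0.3, -1.8]
width: 0.0272
```

```bash
python3 st.py
```

```text
t 36.55 tcp [0.4524 0.2535 0.1126] bore xyz free tip mm [-69.9 197.5 -46.4] F [ 0.23  0.3  -1.84] Fu,y,n [ 0.23  0.31 -0.06] w 0.0272 tq [ 0.07 -0.    0.03]
```

{"method": "jog_arm", "body": {"increments": [2,0,0,-0.1,0,2,0,0,-0.1,0,2,0,0,0,0]}}

```text
time: 36.85
tool_pos: [0.4525, 0.2535, 0.111]
tool_rot: [0.506, -0.494, 0.506, 0.494]
wrist_force: [-1.2, -0.3, 2.6]
width: 0.0273
```

```bash
python3 st.py
```

```text
t 36.85 tcp [0.4525 0.2535 0.111 ] bore xyz free tip mm [-70.5 197.6 -47.8] F [-1.21 -0.28  2.61] Fu,y,n [ 1.21 -0.31  4.51] w 0.0273 tq [-0.09  0.32  0.01]
```

{"method": "jog_arm", "body": {"increments": [3.2,0,0,0,0,4,0,0,0,0,6,0,0,0,0,6,0,0,0,0,6,0,0,0,0,6,0,0,0,0]}}

```text
time: 37.45
tool_pos: [0.4524, 0.2535, 0.1108]
tool_rot: [0.506, -0.494, 0.506, 0.494]
wrist_force: [-0.6, 0.6, 0.3]
width: 0.06
```

```bash
python3 st.py; python3 -c "
from h import *
im=cam('wrist');np.savez('pics/wrist19.npz',**im); a=im['color'][180:360,220:420];cv2.imwrite('pics/w19c.png',cv2.resize(a,(666,600),interpolation=cv2.INTER_CUBIC)[...,::-1])
"
```

```text
t 37.45 tcp [0.4524 0.2535 0.1108] bore xyz free tip mm [-70.7 197.5 -48. ] F [-0.6   0.61  0.25] Fu,y,n [0.55 0.6  2.17] w 0.06 tq [-0.02 -0.03  0.03]
```

View pics/w19c.png

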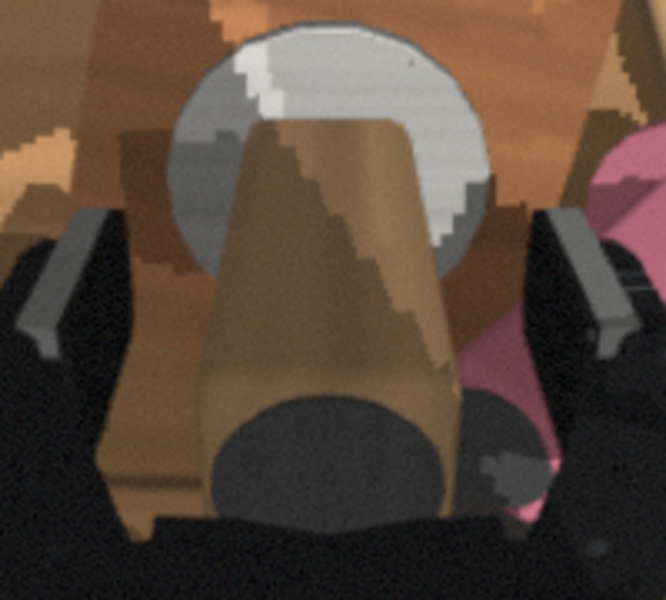

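Released cleanly: the handle stands centred between the open fingers, and the collar (crop about (328,150)) is on the block. Next I raise the gripper straight up, move it clear and inspect.

{"method": "jog_arm", "body": {"increments": [6,0,0,1,0,6,0,0,2,0,6,0,0,2,0,6,0,0,2,0,6,0,0,2,0,6,0,0,2,0,6,0,0,2,0,6,0,0,2,0,6,-1,0,1,0,6,-2,0,0,0,6,-2,0,0,0,6,-2,0,0,0,6,-2,0,0,0,6,-2,0,0,0,6,-2,0,0,0,6,0,0,0,0,6,0,0,0,0]}}

```text
time: 39.2
tool_pos: [0.3221, 0.2535, 0.271]
tool_rot: [0.506, -0.495, 0.505, 0.494]
wrist_force: [1.1, 0.4, 0.8]
width: 0.0603
```

```bash
python3 st.py; python3 - <<'E'
from h import *
s=cam('scene'); a=s['color'][170:370,240:460];cv2.imwrite('pics/s20.png',cv2.resize(a,(660,600),interpolation=cv2.INTER_CUBIC)[...,::-1])
w=cam('wrist');np.savez('pics/wrist20.npz',**w);save(w,'wrist20.png')
s0=dict(np.load('pics/scene0.npz'))
for n,im in (('0',s0),('now',s)):
    hsv=cv2.cvtColor(im['color'],cv2.COLOR_RGB2HSV);x0,y0,x1,y1=365,255,405,305
    m=((hsv[...,1]<60)&(hsv[...,2]>60)).astype(np.uint8); z=np.zeros_like(m); z[y0:y1,x0:x1]=m[y0:y1,x0:x1]
    cs=sorted(cv2.findContours(z,0,1)[0],key=cv2.contourArea)[::-1]
    for c in cs[:2]: print(n,cv2.contourArea(c),cv2.fitEllipse(cv2.convexHull(c))[:2])
    print(cv2.minEnclosingCircle(onz(im,cs[0].reshape(-1,2),.086)[:,:2].astype(np.float32)))
E
```

```text
t 39.2 tcp [0.3221 0.2535 0.271 ] bore xyz free tip mm [-103.5  194.2  156. ] F [1.14 0.45 0.82] Fu,y,n [2.34 0.48 1.79] w 0.0603 tq [ 0.05 -0.01  0.03]
0 256.5 ((384.0826416015625, 286.05926513671875), (25.328433990478516, 27.233348846435547))
0 73.5 ((389.1994323730469, 269.9996032714844), (9.883451461791992, 10.800863265991211))
((0.4539932310581207, 0.2563248872756958), 0.0290102306753397)
now 245.0 ((381.727294921875, 287.6094665527344), (26.167428970336914, 33.76864242553711))
((0.4612599313259125, 0.2639560103416443), 0.03637062758207321)
```

View pics/s20.png

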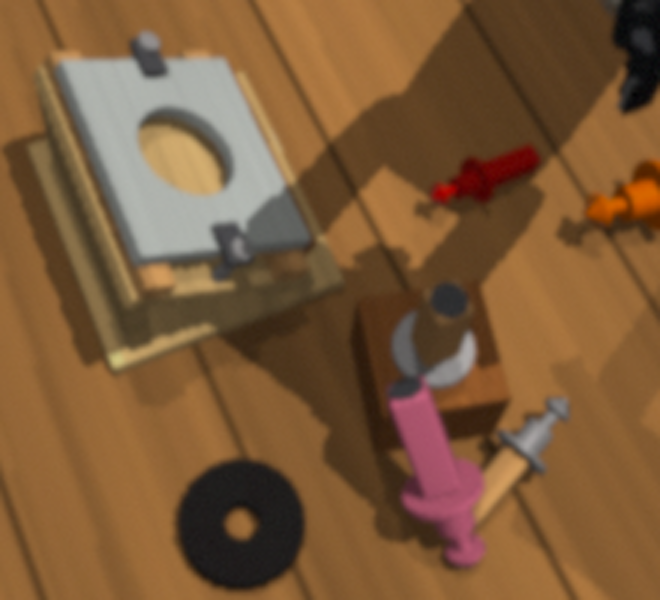

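View pics/wrist20.png

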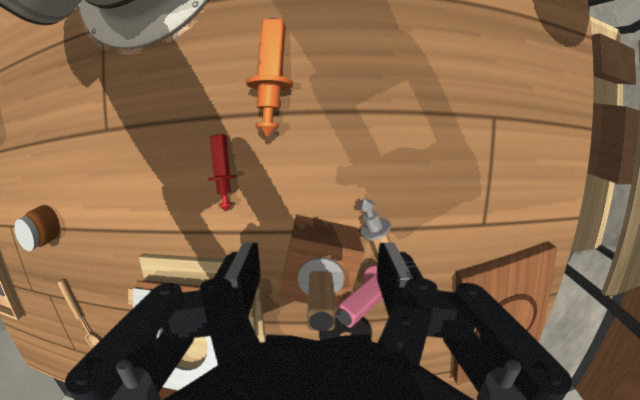

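```bash
python3 -c "
from workcell import *
print(sign_off())"
```

```text
the job is handed in; nothing more can be done
None
```

I ran the deburrer clockwise round the full edge of the bore, put it back in its stand and handed the job in at 39.2 s. `sign_off` gave no verdict, so I don't know how it was judged.

- **Tilting the tool:** The moves cannot tilt the gripper. I gripped the handle and pivoted the tool in the fingers against the wall of the stand's hole. It leaned about 34 degrees by camera fit, 4 degrees off the plate's square. It took three pushes because I first had the wrong hole wall in mind.
- **Finding the edge:** My camera estimate put the nose tip about 5 mm too low relative to the plate's face. I corrected this by light touches at the top and bottom of the edge before starting.
- **The circle:** It took about 8.5 s, from the top clockwise to about 10 mm past the top. All 10 wrist-force readings showed contact, about 2 to 6 N in total. By calculation the nose was about 5 mm in.
- **Putting it back:** I turned the tool upright in the hole and lowered it until the collar took load at z = 0.111, the same height as at the grasp. Then I released it and backed off.

**Last checks:** In the last picture the tool stands upright at its starting place with the gripper clear. The jar, wheel and spoon look undisturbed.

**What failed or disagreed:**
- The final automatic collar fit was spoiled by the pink tool overlapping it, so the end position rests on the cap's pixel position and the force reading.
- The wrist-camera fits of where the tool sat in the fingers were several mm off along the handle and across it, and the touches and the final contact height overruled them.
- The pink, red and orange look-alike tools toppled early in the run, before I came near them. None fell off the bench.

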